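# Sort the handed rock rests and set the tally dials

### The arm

A 7-joint arm with a two-finger parallel gripper is mounted at the origin on the work surface. World frame = base frame: x ahead of the robot, y to its left, z up, the work surface at z = 0. Lengths are in m, angles in degrees, forces in N, time in s.
With the tool pointing down it reaches from about 0.425 to 0.875 m from the base axis. Payload 4.7 kg.
Tool frame: the origin (TCP) lies at the very end of the fingers, on their centre line; the grasp point (between the pads) lies 19 mm behind it (bot.grasp_offset is the z of the grasp point in the tool frame, in m); z points along the fingers, y is the line along which they close (so a half turn about z gives the same grasp; the last joint's range is limited). The gripper opens to 87 mm and grips with 3 to 60 N. Pads are 19 mm wide; open, the fingers measure 117 mm over their backs; the gripper's body (75 mm by 190 mm) begins 51 mm behind the grasp point.
Start: joints at [-64.108, 18.392, -4.016, 83.108, 1.295, 78.541, -3.26], TCP at [0.276, 0.589, 0.223] pointing down, gripper open.
Joint ranges: [-163.93, 163.93], [-17.29, 119.83], [-79.2, 71.16], [3.27, 140.29], [-89.18, 269.18], [5.43, 117.66], [-154.24, 154.24]. Speed limits (degrees/s): [147.25, 147.25, 180, 180, 180, 180, 180].

### API

Orientations are given as a 3x3 rotation matrix whose columns are the frame's x, y, z axes.
In Python, from rig import bot gives the robot as it stands.
- The arm moves only by the tool send_rows, never from a script. Its argument "plan" is a list that holds one entry, the list of rows, each a list of 6 numbers: the shift along the tool's x, y, z in cm, then the turn, a rotation vector about the tool's x, y, z in degrees. In form: [[[tx, ty, tz, wx, wy, wz], ...]]. A call has exactly 5 rows; each row shifts and turns the commanded pose from where the row before left it, along the tool's axes as they then stand; what a row does not reach is not made up. A row lasts 1/8 s, in which the tool goes at most 62.5 mm and 10.7 degrees, less where a joint would pass 70% of its speed; a pose out of reach is approached as far as the arm can. A call is refused whole if a number of a shift passes 6.25 or a number of a turn 10.7, either way. A call with a gripper value outside its range is refused whole. "hand" is the finger opening in cm, from 0 to 8.7, set as the call begins (left out, the last holds). The fingers move at their own pace and stop on an object; "newtons" is the grip in N (left out, the last holds). Time passes only in rows, so rows that do not move let the fingers close, or fill a call up. It gives the time, the measured TCP pose, the force, the opening and the grip force at its end, in the units of the state.
- bot.sense(): the state, without advancing time (a new reading comes with each control period).
- bot.capture(name): name is "scene" or "top" or "wrist"; returns a dict with "frame" (480x640x3 uint8, red, green, blue), "vfov" (degrees; the focal length in pixels is half the picture's height over the tangent of half this angle, whatever the lens; pixels are square), "cx", "cy" (the principal point, pixels), "T" (4x4, takes a point from camera to world coordinates); the wrist camera has in their place "hand_eye" (4x4, takes a point from camera to tool coordinates, whose origin is the TCP and whose axes are the flange's). Camera axes: x right, y down, z forward; pixel columns grow to the right and rows downward; lengths in m; the calibration is good to about 2 mm. A picture is of the moment at which its call begins: read the wrist's pose just before it. There is no depth.
- bot.close_job(): hands the job in; it is judged then, once.
Trained networks look in the newest picture that a camera, given by its name, has taken for a name from the list of things; names that differ only in an ending like _2 or _b are one class to them, and where a whole thing is asked for, a point or a joint stands for the part that bears it (a point fixed in the world has none). Each returns a list of dicts, best first, with "score" (0 to 1); they miss things now and then, are a little off and sometimes report something else, mostly with a low value. They report only what shows in the picture. A call takes as long as a camera call. They do not tell look-alikes from the thing itself.
- bot.trace(thing, camera): "mask" (480x640 bool, what is visible of it) and "uv" ([column, row] in pixels, amid what is visible of it).
The state is a dict: "t": time; "joint_positions": joint angles; "joint_velocities": joint speeds; "tau": joint torques, N m; "eef_pos": TCP position; "orientation": TCP orientation; "wrist_force": force on the tool from outside, world axes, zero at the start; "moment": the same for the moment, N m; "opening": finger opening in m; "grasp_force": force on a finger pad.
Only numpy, scipy, OpenCV 4.12 (cv2) and the standard library are available. Lean on these libraries where they do the work, as an engineer would, in place of code of your own. Each camera call takes 0.05 s, during which the arm holds its last target. There are 200 camera calls.

### The job

Put the display stand's rock rests away: every left-hand rest goes into the blue tray and every right-hand rest into the yellow tray, each set down flat on the tray floor with its fin up, none lying on another or on the rim. When all of them are sorted, turn each tray's tally dial to the group of dots that shows how many rests are now in that tray. Leave the rocks and the hand lens where they are.

Things in the scene. Friction and masses are not known exactly. Their poses are not given: they have to be found in the camera images.
- L1_c (a point): left-hand aluminium rest, 70 g. From above a flat L: bar 72 x 18 x 10 mm along own x (30 mm behind to 42 ahead of this point); at its +x end an 18 mm wide leg reaches 41 mm to the left (+y), orange stop 12 mm high on its tip. On the bar a fin (the handle) 36 mm long in x, 10 thick, up to 50 mm. Point: mid-fin, 25 mm above the underside; z up. Hands are mirror images
- L2_c (a point): left-hand aluminium rest, 70 g, absent in some runs. From above a flat L: bar 72 x 18 x 10 mm along own x (30 mm behind to 42 ahead of this point); at its +x end an 18 mm wide leg reaches 41 mm to the left (+y), orange stop 12 mm high on its tip. On the bar a fin (the handle) 36 mm long in x, 10 thick, up to 50 mm. Point: mid-fin, 25 mm above the underside; z up. Hands are mirror images
- L3_c (a point): left-hand aluminium rest, 70 g, absent in some runs. From above a flat L: bar 72 x 18 x 10 mm along own x (30 mm behind to 42 ahead of this point); at its +x end an 18 mm wide leg reaches 41 mm to the left (+y), orange stop 12 mm high on its tip. On the bar a fin (the handle) 36 mm long in x, 10 thick, up to 50 mm. Point: mid-fin, 25 mm above the underside; z up. Hands are mirror images
- R1_c (a point): right-hand aluminium rest, 70 g. From above a flat L: bar 72 x 18 x 10 mm along own x (30 mm behind to 42 ahead of this point); at its +x end an 18 mm wide leg reaches 41 mm to the right (-y), orange stop 12 mm high on its tip. On the bar a fin (the handle) 36 mm long in x, 10 thick, up to 50 mm. Point: mid-fin, 25 mm above the underside; z up. Hands are mirror images
- R2_c (a point): right-hand aluminium rest, 70 g, absent in some runs. From above a flat L: bar 72 x 18 x 10 mm along own x (30 mm behind to 42 ahead of this point); at its +x end an 18 mm wide leg reaches 41 mm to the right (-y), orange stop 12 mm high on its tip. On the bar a fin (the handle) 36 mm long in x, 10 thick, up to 50 mm. Point: mid-fin, 25 mm above the underside; z up. Hands are mirror images
- R3_c (a point): right-hand aluminium rest, 70 g, absent in some runs. From above a flat L: bar 72 x 18 x 10 mm along own x (30 mm behind to 42 ahead of this point); at its +x end an 18 mm wide leg reaches 41 mm to the right (-y), orange stop 12 mm high on its tip. On the bar a fin (the handle) 36 mm long in x, 10 thick, up to 50 mm. Point: mid-fin, 25 mm above the underside; z up. Hands are mirror images
- tray_blue: blue open tray for left-hand rests, fixed, 270 (own x) x 160 mm, walls 4 mm thick, 22 mm high, floor 4 mm thick (inside 262 x 152); origin on the table under its middle. Its tally dial is on a black plate 94 mm square, 10 mm high, at its -x side, nearer the robot. Either tray may be on either side of the table
- dial_blue (a joint): blue tray's tally dial, rad, 0 to 3.2, growing clockwise seen from above; starts at 0 to 0.85. At 0 its white pointer points along the tray's +y; the groups of 1, 2, 3 and 4 white dots round it are at 0.698, 1.396, 2.094 and 2.793 rad (40 degrees apart). Stays where left (friction 0.03 N m, no clicks)
- dial_blue_grip (a point): middle of the blue dial's grip, on its vertical axis, 182 mm from the tray's origin to its -x, 32.5 mm above the table. The grip is an upright blue bar 44 mm long, 10 mm thick, 17 to 47 mm above the table, along this point's y axis; a white stripe marks its pointing (+y) end. A steel disc, 54 mm across, lies beneath
- tray_yellow: yellow open tray for right-hand rests, fixed, 270 (own x) x 160 mm, walls 4 mm thick, 22 mm high, floor 4 mm thick (inside 262 x 152); origin on the table under its middle. Its tally dial is on a black plate 94 mm square, 10 mm high, at its -x side, nearer the robot. Either tray may be on either side of the table
- dial_yellow (a joint): yellow tray's tally dial, rad, 0 to 3.2, growing clockwise seen from above; starts at 0 to 0.85. At 0 its white pointer points along the tray's +y; the groups of 1, 2, 3 and 4 white dots round it are at 0.698, 1.396, 2.094 and 2.793 rad (40 degrees apart). Stays where left (friction 0.03 N m, no clicks)
- dial_yellow_grip (a point): middle of the yellow dial's grip, on its vertical axis, 182 mm from the tray's origin to its -x, 32.5 mm above the table. The grip is an upright yellow bar 44 mm long, 10 mm thick, 17 to 47 mm above the table, along this point's y axis; a white stripe marks its pointing (+y) end. A steel disc, 54 mm across, lies beneath
- rock_dark: small nearly black rock, about 45 mm across and 35 mm high, standing between the rests; a bystander to be left where it is; origin at the middle of its underside
- rock_rust: small rust-brown rock, about 45 mm across and 35 mm high, standing between the rests; a bystander to be left where it is; origin at the middle of its underside
- rock_green: small grey-green rock, about 45 mm across and 35 mm high, standing between the rests; a bystander to be left where it is; origin at the middle of its underside
- loupe: folding hand lens lying flat, 74 x 34 x 12 mm, a steel round with a black case, beyond the rocks; a bystander to be left where it is; origin at the middle of its underside
Things that resemble listed ones, but are neither listed nor needed, are in the scene too. What is shaped like the part that bears L3_c but green, pink or purple is not meant.

How it is judged (in metres and radians):
On the way, in this order (a step that is already met when the one before it is completed fails the run):
1. every rest present stands flat in the tray of its hand (x of L1_c in the frame of tray_blue between -0.128 and 0.128 m and y of L1_c in the frame of tray_blue between -0.074 and 0.074 m and z of L1_c in the frame of tray_blue between 0.02 and 0.038 m and angle between each of L1_c, L2_c, L3_c, R1_c, R2_c, R3_c's own z axis and vertical below 0.2 rad and x of L2_c in the frame of tray_blue between -0.128 and 0.128 m and y of L2_c in the frame of tray_blue between -0.074 and 0.074 m and z of L2_c in the frame of tray_blue between 0.02 and 0.038 m and x of L3_c in the frame of tray_blue between -0.128 and 0.128 m and y of L3_c in the frame of tray_blue between -0.074 and 0.074 m and z of L3_c in the frame of tray_blue between 0.02 and 0.038 m and x of R1_c in the frame of tray_yellow between -0.128 and 0.128 m and y of R1_c in the frame of tray_yellow between -0.074 and 0.074 m and z of R1_c in the frame of tray_yellow between 0.02 and 0.038 m and x of R2_c in the frame of tray_yellow between -0.128 and 0.128 m and y of R2_c in the frame of tray_yellow between -0.074 and 0.074 m and z of R2_c in the frame of tray_yellow between 0.02 and 0.038 m and x of R3_c in the frame of tray_yellow between -0.128 and 0.128 m and y of R3_c in the frame of tray_yellow between -0.074 and 0.074 m and z of R3_c in the frame of tray_yellow between 0.02 and 0.038 m), for 0.2 s.
2. both dials point at the number of rests in their trays ((height (world z) of L2_c above -5 m or value of joint dial_blue between 1.226 and 1.566 rad) and (height (world z) of L3_c above -5 m or value of joint dial_blue between 1.226 and 1.566 rad) and ((height (world z) of each of L2_c, L3_c above -5 m and value of joint dial_blue between 1.924 and 2.264 rad) or (height (world z) of L2_c below -5 m and value of joint dial_blue between 1.226 and 1.566 rad) or (height (world z) of L3_c below -5 m and value of joint dial_blue between 1.226 and 1.566 rad)) and (height (world z) of R2_c above -5 m or value of joint dial_yellow between 1.226 and 1.566 rad) and (height (world z) of R3_c above -5 m or value of joint dial_yellow between 1.226 and 1.566 rad) and ((height (world z) of each of R2_c, R3_c above -5 m and value of joint dial_yellow between 1.924 and 2.264 rad) or (height (world z) of R2_c below -5 m and value of joint dial_yellow between 1.226 and 1.566 rad) or (height (world z) of R3_c below -5 m and value of joint dial_yellow between 1.226 and 1.566 rad))), for 0.2 s.
At the end, for the whole second after the job is handed in: Every left-hand rest present stands in the blue tray and every right-hand one in the yellow: point inside the walls and within 9 mm of standing height, tilt under 0.2 rad. Each dial is within 0.17 rad of the dots (n x 0.698 rad) for the n rests in its tray (all of step 1 and all of step 2); the robot touches nothing.
It fails at once if a rock or the hand lens is moved more than 40 mm (distance of any of rock_dark, rock_rust, rock_green, loupe from where it was at the start of the episode above 0.04 m).
Of L2, L3 only 1 to 2 are there at a start; the rules pass over those that are not, and their reading is None.
Of R2, R3 only 1 to 2 are there at a start; the rules pass over those that are not, and their reading is None.
At some moment in a run one of L1, L2, L3, R1, R2, R3 may be knocked a few centimetres aside while the robot is not near it.
Once in a run the grip may slacken for a moment while it holds something.
It also fails if it takes over 210 s, if anything falls off the work surface, if the arm or the gripper's body presses on something with over 40 N, if the wrist force passes 120 N, or if a joint passes its speed limit or range.

## Working session

There is one attempt and no reset: what is moved stays moved. The work goes in short steps, Python scripts to look and compute and a tool call to move; the robot and the scene stay as the last step left them, time stands still between calls to the robot, and variables do not carry over. Pictures are saved under pics/ and viewed, at most 14 in all, crops included, and the job is handed in when it is done.

Besides the shell and the picture viewer there is one more tool, called after "Call:" by a JSON object that holds its "method" and its "body". send_rows: Moves the arm, as the interface text tells. Its arguments: {"type":"object","properties":{"plan":{"type":"array","items":{"type":"array","items":{"type":"array","items":{"type":"number"}}}},"hand":{"type":"number"},"newtons":{"type":"number"}},"required":["plan"]}

```bash
mkdir -p pics; ls; python3 - <<'E'
from rig import bot
import cv2,numpy as np
s=bot.sense(); print(s['t'],s['eef_pos'],s['orientation'],bot.grasp_offset)
for c in ('top','scene'):
    d=bot.capture(c); cv2.imwrite(f'pics/{c}0.png',d['frame'][:,:,::-1]); print(c,d['vfov'],d['cx'],d['cy'],np.round(d['T'],3).tolist())
    for n in ('L1_c','R1_c','tray_blue','tray_yellow','dial_blue_grip','dial_yellow_grip','dial_blue'):
        for r in bot.trace(n,c): print(n,round(r['score'],2),np.round(r['uv']),r['mask'].sum())
E
```

```text
pics
0.0 [0.2753684  0.58819358 0.22146541] [[-9.05718177e-01  4.23879806e-01 -7.02602751e-04]
 [ 4.23880378e-01  9.05716543e-01 -1.72281896e-03]
 [-9.39092313e-05 -1.85820797e-03 -9.99998269e-01]] -0.0187
top 52.669307229723 320.7890131106468 241.59465987870246 [[0.019, -0.994, 0.107, 0.415], [-1.0, -0.018, 0.008, -0.072], [-0.006, -0.108, -0.994, 1.177], [0.0, 0.0, 0.0, 1.0]]
L1_c 0.59 [352. 236.] 308
R1_c 0.59 [344. 287.] 325
tray_blue 0.83 [410. 247.] 9031
tray_yellow 0.94 [179. 236.] 9124
tray_yellow 0.7 [292. 246.] 178
dial_blue_grip 0.79 [411. 310.] 401
dial_yellow_grip 0.82 [178. 296.] 421
dial_blue 0.7 [408. 306.] 459
dial_blue 0.44 [176. 295.] 401
dial_blue 0.39 [293. 243.] 201
scene 45.90182088170628 325.70946631525044 236.49104939569983 [[-0.669, 0.588, -0.455, 1.027], [0.743, 0.514, -0.428, 0.421], [-0.018, -0.625, -0.781, 0.912], [0.0, 0.0, 0.0, 1.0]]
R1_c 0.87 [325. 209.] 500
tray_blue 0.75 [234. 197.] 8993
tray_blue 0.68 [251. 290.] 682
tray_blue 0.36 [326. 207.] 497
tray_yellow 0.65 [457. 371.] 17045
dial_blue_grip 0.65 [296. 158.] 400
dial_yellow_grip 0.9 [503. 304.] 667
dial_blue 0.6 [299. 158.] 408
```

```bash
python3 - <<'E'
import cv2
a=cv2.imread('pics/top0.png'); cv2.imwrite('pics/top0c.png',cv2.resize(a[150:370,100:480],None,fx=2.1,fy=2.1,interpolation=cv2.INTER_CUBIC))
E
```

```text
(no output)
```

View pics/top0c.png

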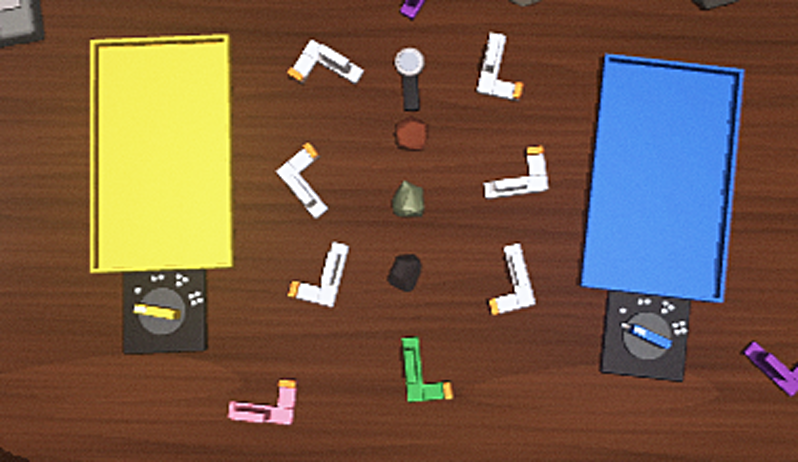

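View pics/scene0.png

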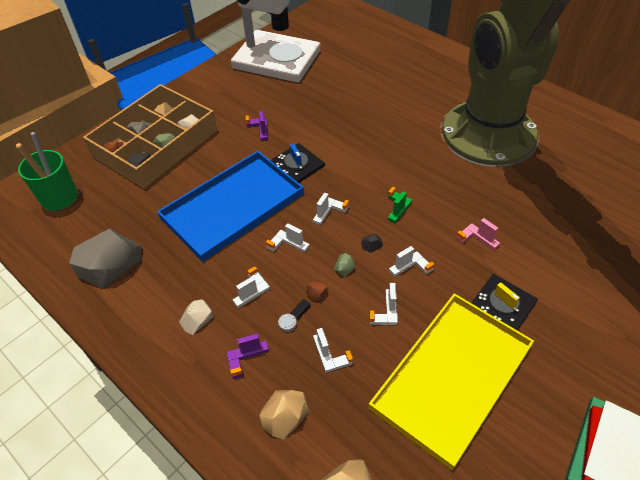

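The top crop shows six white rests, with full-picture pixel = crop/2.1 + (100,150):

| Rest | Crop pixel | Hand |
|---|---|---|
| A | (325,62) | L |
| B | (300,180) | R |
| C | (325,275) | R |
| D | (495,65) | L |
| E | (518,180) | L |
| F | (518,280) | R |

The green (425,370), pink (265,405) and purple (770,365) and (410,5) look-alikes are not meant. Yellow tray is on the left at (160,150), blue on the right at (665,175), with the dials below them. Next I fit poses with a rendered model.

```bash
cat > h.py <<'E'
from rig import bot
import cv2,numpy as np
from scipy.optimize import minimize
def box(x0,x1,y0,y1,z0,z1): return np.array([[x,y,z] for x in(x0,x1) for y in(y0,y1) for z in(z0,z1)])/1000.
def rest(h): # h=+1 left, -1 right
    b=[box(-30,42,-9,9,0,10),box(24,42,min(0,41*h),max(0,41*h),0,10),box(24,42,min(32*h,41*h),max(32*h,41*h),0,12),box(-18,18,-5,5,10,50)]
    return b
TRAY=[box(-135,135,-80,80,0,22)]
GRIP=[box(-5,5,-22,22,17,47)]
def cam(c):
    if 'T' in c: return c['T']
    T=np.eye(4);T[:3,:3]=c['R'];T[:3,3]=c['p'];return T@c['hand_eye']
def grab(name):
    s=bot.sense();d=bot.capture(name)
    if name=='wrist': d['R']=np.array(s['orientation']);d['p']=np.array(s['eef_pos'])
    d['img']=d['frame'][:,:,::-1].copy();d['W']=cam(d);d['f']=240/np.tan(np.radians(d['vfov']/2));return d
def proj(d,P):
    q=(np.asarray(P)-d['W'][:3,3])@d['W'][:3,:3]
    return q[:,:2]/q[:,2:]*d['f']+[d['cx'],d['cy']]
def back(d,uv,z):
    r=d['W'][:3,:3]@np.array([(uv[0]-d['cx'])/d['f'],(uv[1]-d['cy'])/d['f'],1]);o=d['W'][:3,3]
    return o+r*(z-o[2])/r[2]
def render(d,boxes,p,z0=0.,ss=4):
    c,s=np.cos(p[2]),np.sin(p[2]);R=np.array([[c,-s,0],[s,c,0],[0,0,1]]);m=np.zeros((480,640),np.uint8);out=m
    for b in boxes:
        h=cv2.convexHull(proj(d,b@R.T+[p[0],p[1],z0]).astype(np.float32))
        cv2.fillConvexPoly(out,np.round(h*16).astype(np.int32),255,cv2.LINE_AA,4)
    return out/255.
def fit(d,mask,boxes,p0,z0=0.):
    M=mask.astype(float)
    f=lambda p:-(lambda r:np.minimum(r,M).sum()/np.maximum(r,M).sum())(render(d,boxes,p,z0))
    best=min((minimize(f,[p0[0],p0[1],p0[2]+a],method='Nelder-Mead',options=dict(initial_simplex=[[p0[0],p0[1],p0[2]+a],[p0[0]+.01,p0[1],p0[2]+a],[p0[0],p0[1]+.01,p0[2]+a],[p0[0],p0[1],p0[2]+a+.2]],xatol=1e-4,fatol=1e-4)) for a in (-.2,.2)),key=lambda r:r.fun)
    return best.x,-best.fun
def masks(d):
    H=cv2.cvtColor(d['img'],cv2.COLOR_BGR2HSV);h,s,v=[H[...,i].astype(int) for i in range(3)]
    return dict(white=(s<70)&(v>45),orange=(h>8)&(h<24)&(s>150)&(v>170),blue=(h>98)&(h<125)&(s>120)&(v>50),yellow=(h>24)&(h<35)&(s>150)&(v>60))
def rests(d,region):
    """fits each white blob (with orange tip) in region (u0,v0,u1,v1): hand, pose, iou"""
    m=masks(d);w=(m['white']|m['orange']).astype(np.uint8)
    u0,v0,u1,v1=region;k=np.zeros_like(w);k[v0:v1,u0:u1]=1;w*=k
    n,lab,st,ce=cv2.connectedComponentsWithStats(w,connectivity=8);out=[]
    for i in range(1,n):
        if st[i,4]<180: continue
        b=lab==i; o=b&m['orange']
        if o.sum()<4: continue
        pc=back(d,ce[i],.008)[:2];po=back(d,np.argwhere(o).mean(0)[::-1],.01)[:2]
        r=[]
        for h in(1,-1):
            for a in np.arange(-np.pi,np.pi,np.pi/4):   # tip direction seeds
                R=np.array([[np.cos(a),-np.sin(a)],[np.sin(a),np.cos(a)]])
                p=po-R@[.033,.036*h]
                if np.linalg.norm(p+R@[.01,.01*h]-pc)>.03: continue
                x,q=fit(d,b,rest(h),[p[0],p[1],a]);r.append((q,h,x))
        r.sort(key=lambda t:-t[0])
        if r: out.append(dict(hand='L' if r[0][1]>0 else 'R',x=r[0][2],iou=r[0][0],other=max([t[0] for t in r if t[1]!=r[0][1]],default=0),uv=ce[i]))
    return out
def show(rs):
    for r in rs: print(r['hand'],'xy mm',np.round(r['x'][:2]*1000,1),'yaw',round(np.degrees(r['x'][2])%360,1),'iou',round(r['iou'],2),'other',round(r['other'],2),'uv',np.round(r['uv']))
def delta(x,y,z,yaw=None):
    """tool-frame shift (cm) to a world TCP target; turn about tool z (deg) so that fingers close across a fin at yaw (deg)"""
    s=bot.sense();R=np.array(s['orientation']);p=np.array(s['eef_pos'])
    d=R.T@(np.array([x,y,z])-p)*100
    a=np.degrees(np.arctan2(R[1,0],R[0,0])); out=''
    if yaw is not None:
        t=(a-yaw+90)%180-90; out='turn z %.1f or %.1f'%(t,t-180*np.sign(t))
    print('t %.2f'%s['t'],'TCP',np.round(p*1000,1),'toolx yaw %.1f'%a,'j7 %.0f'%s['joint_positions'][6],'open %.1f'%(s['opening']*1000),'grip %.1f'%s['grasp_force'],'| shift cm',np.round(d,2),out)
E
python3 - <<'E'
from h import *
d=grab('top');m=masks(d)
show(rests(d,(215,155,380,310)))
k=np.zeros((480,640),bool)
for n,c,reg in(('yellow',(179,222),(130,155,222,282)),('blue',(413,235),(365,165,470,300))):
    u0,v0,u1,v1=reg;k[:]=0;k[v0:v1,u0:u1]=1
    b=back(d,c,.02);x,q=fit(d,cv2.morphologyEx((m[n]&k).astype(np.uint8),cv2.MORPH_CLOSE,np.ones((7,7)))>0,TRAY,[b[0],b[1],0]);
    print(n,np.round(x[:2]*1000,1),np.degrees(x[2]),q)
    g=x[:2]-.182*np.array([np.cos(x[2]),np.sin(x[2])]);print(' dial',np.round(g*1000,1),proj(d,[[g[0],g[1],.047]]))
    print(' fixed white pointer uv?')
E
```

```text
L xy mm [701.4 -92.5] yaw 168.2 iou 0.84 other 0.53 uv [336. 184.]
L xy mm [690.7  88.9] yaw 57.6 iou 0.83 other 0.57 uv [254. 180.]
R xy mm [537.4 122.7] yaw 41.9 iou 0.85 other 0.53 uv [244. 236.]
L xy mm [ 548.7 -115.9] yaw 279.4 iou 0.83 other 0.54 uv [348. 235.]
R xy mm [450.7  85.5] yaw 166.2 iou 0.85 other 0.54 uv [254. 282.]
R xy mm [ 453.  -125.6] yaw 195.9 iou 0.85 other 0.53 uv [345. 285.]
yellow [580.4 289.2] 3.367171018594858 0.9447015598072777
 dial [398.7 278.5] [[172.49562558 298.04774158]]
 fixed white pointer uv?
blue [ 562.7 -289.7] -5.584397173366912 0.9641472625865993
 dial [ 381.6 -272. ] [[410.24988402 310.13453986]]
 fixed white pointer uv?
```

```bash
python3 - <<'E'
from h import *
d=grab('top');m=masks(d);im=d['img'].copy();im=cv2.resize(im,None,fx=4,fy=4,interpolation=cv2.INTER_CUBIC)
def out(boxes,p,z0=0,col=(0,0,255)):
    r=(cv2.resize(render(d,boxes,p,z0),None,fx=4,fy=4)>.5).astype(np.uint8)
    cs,_=cv2.findContours(r,cv2.RETR_EXTERNAL,cv2.CHAIN_APPROX_NONE);cv2.drawContours(im,cs,-1,col,1)
rs=rests(d,(215,155,380,310))
for r in rs: out(rest(1 if r['hand']=='L' else -1),r['x'])
for n in ('white','yellow'):
    cs,_=cv2.findContours(cv2.resize(m[n].astype(np.uint8),None,fx=4,fy=4,interpolation=cv2.INTER_NEAREST),cv2.RETR_EXTERNAL,cv2.CHAIN_APPROX_NONE);cv2.drawContours(im,cs,-1,(0,255,0),1)
out(TRAY,[.5804,.2892,np.radians(3.37)])
cv2.imwrite('pics/ov1.png',im[600:1200,520:1320])
E
```

```text
(no output)
```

View pics/ov1.png

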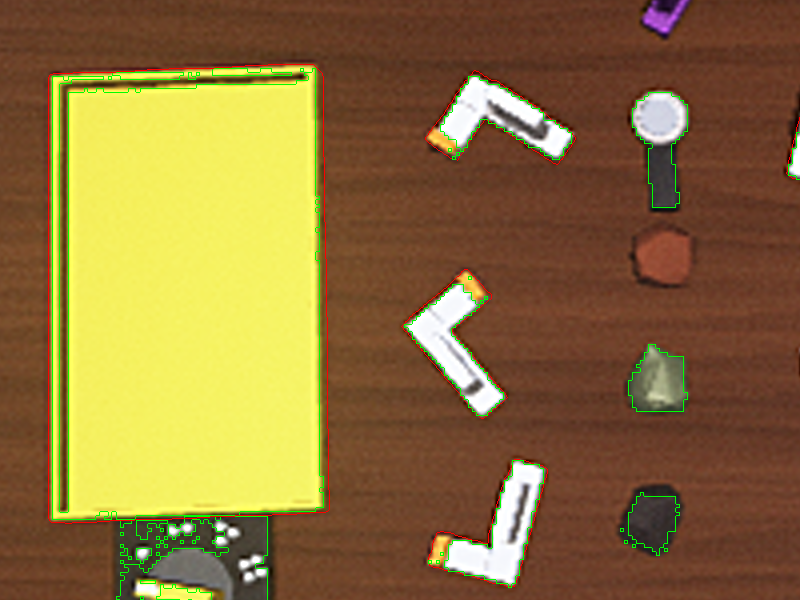

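Red model outlines sit on rests A, B and C (crop (500,115), (455,345), (490,525)). The yellow tray's yaw fit needs refining, so I refit it and read the dials.

```bash
python3 - <<'E'
from h import *
d=grab('top')
for n in('yellow','blue'):
    t=bot.trace('tray_'+n,'top')[0];b=back(d,t['uv'],.01)
    x,q=fit(d,t['mask'],TRAY,[b[0],b[1],0]);print(n,np.round(x[:2]*1000,1),np.degrees(x[2]),q)
    ds=[(fit(d,g['mask'],GRIP,[*back(d,g['uv'],.04)[:2],a])) for g in bot.trace(f'dial_{n}_grip','top')[:1] for a in(0,.8,1.6,2.4)]
    gx,gq=max(ds,key=lambda r:r[1]);print(' grip',np.round(gx[:2]*1000,1),np.degrees(gx[2]),gq)
delta(.4507,.0855,.14,166.2)
E
```

```text
yellow [577.1 288.9] 3.4102891242725364 0.8136832358670375
 grip [401.1 275. ] 76.8494184073336 0.4578321027257727
blue [ 560.3 -288.1] -5.531624279406552 0.8102225861346835
 grip [ 381.8 -271.4] 64.88567491890909 0.400334005849929
t 1.15 TCP [275.6 588.7 222.6] toolx yaw 154.9 j7 -3 open 87.0 grip 0.0 | shift cm [-37.19 -38.16   8.26] turn z -11.3 or 168.7
```

Call:
{"method": "send_rows", "body": {"plan": [[[-3.72,-3.82,0.83,0,0,0],[-3.72,-3.82,0.83,0,0,0],[-3.72,-3.82,0.83,0,0,0],[-3.72,-3.82,0.83,0,0,0],[-3.72,-3.82,0.83,0,0,0]]], "hand": 5, "newtons": 30}}

```text
t: 1.78
eef_pos: [0.3636, 0.3352, 0.1811]
orientation: [[-0.906, 0.424, 0.001], [0.424, 0.906, 0.001], [-0.0, 0.001, -1.0]]
wrist_force: [1.4, -0.0, 0.7]
opening: 0.0517
grasp_force: 0.0
```

Call:
{"method": "send_rows", "body": {"plan": [[[-3.72,-3.82,0.83,0,0,0],[-3.72,-3.82,0.83,0,0,0],[-3.72,-3.82,0.83,0,0,0],[-3.72,-3.82,0.83,0,0,0],[-3.72,-3.82,0.83,0,0,0]]]}}

```text
t: 2.4
eef_pos: [0.4512, 0.0835, 0.1398]
orientation: [[-0.906, 0.424, 0.001], [0.424, 0.906, 0.001], [-0.001, 0.001, -1.0]]
wrist_force: [0.7, -0.0, -0.7]
opening: 0.05
grasp_force: 0.0
```

Call:
{"method": "send_rows", "body": {"plan": [[[0,0,0,0,0,-5.6],[0,0,0,0,0,-5.7],[0,0,0,0,0,0],[0,0,0,0,0,0],[0,0,0,0,0,0]]]}}

```text
t: 3.02
eef_pos: [0.4506, 0.0852, 0.1396]
orientation: [[-0.971, 0.239, 0.0], [0.239, 0.971, 0.0], [-0.0, 0.0, -1.0]]
wrist_force: [-0.1, 0.1, 0.2]
opening: 0.0499
grasp_force: 0.0
```

```bash
python3 - <<'E'
from h import *
delta(.4507,.0855,.14,166.2)
d=grab('wrist'); cv2.imwrite('pics/w1.png',d['img']); print(np.round(d['hand_eye'],3).tolist(),d['vfov'])
delta(.4507,.0855,.014,166.2)
E
```

```text
t 3.02 TCP [450.6  85.2 139.6] toolx yaw 166.2 j7 62 open 49.9 grip 0.0 | shift cm [-0.01  0.03 -0.04] turn z -0.0 or 180.0
[[-0.0, -0.959, -0.284, 0.079], [1.0, -0.0, 0.0, -0.0], [-0.0, -0.284, 0.959, -0.162], [0.0, 0.0, 0.0, 1.0]] 67.83460599346853
t 3.08 TCP [450.6  85.2 139.6] toolx yaw 166.2 j7 62 open 49.8 grip 0.0 | shift cm [-0.    0.03 12.56] turn z -0.0 or 180.0
```

View pics/w1.png

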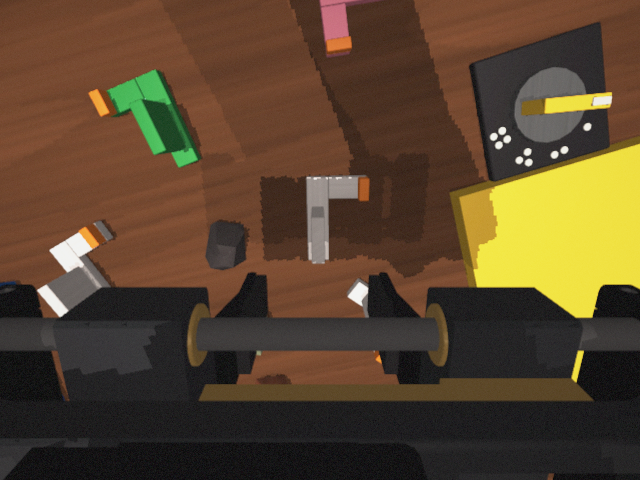

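The wrist picture shows rest C centred between the fingers at (318,218), with the dark rock clear at (225,245). Descend and grip.

Call:
{"method": "send_rows", "body": {"plan": [[[0,0,3.5,0,0,0],[0,0,3.5,0,0,0],[0,0,3.4,0,0,0],[0,0,1.9,0,0,0],[0,0,0,0,0,0]]]}}

```text
t: 3.7
eef_pos: [0.4492, 0.0846, 0.0153]
orientation: [[-0.971, 0.238, -0.003], [0.239, 0.971, -0.001], [0.003, -0.002, -1.0]]
wrist_force: [0.0, 0.2, 1.1]
opening: 0.0499
grasp_force: 0.0
```

Call:
{"method": "send_rows", "body": {"plan": [[[0,0,0,0,0,0],[0,0,0,0,0,0],[0,0,0,0,0,0],[0,0,0,0,0,0],[0,0,0,0,0,0]]], "hand": 0, "newtons": 30}}

```text
t: 4.32
eef_pos: [0.4507, 0.0851, 0.0168]
orientation: [[-0.971, 0.238, 0.0], [0.238, 0.971, 0.0], [-0.0, 0.0, -1.0]]
wrist_force: [0.4, 0.5, 1.2]
opening: 0.0099
grasp_force: 30.0
```

Call:
{"method": "send_rows", "body": {"plan": [[[0,0,-2,0,0,0],[0,0,-4,0,0,0],[0,0,-4,0,0,0],[0,0,-2,0,0,0],[0,0,0,0,0,0]]]}}

```text
t: 4.95
eef_pos: [0.4516, 0.0854, 0.1379]
orientation: [[-0.971, 0.238, 0.003], [0.238, 0.971, 0.001], [-0.003, 0.002, -1.0]]
wrist_force: [0.7, -0.1, -1.6]
opening: 0.01
grasp_force: 30.0
```

```bash
cat >> h.py <<'E'
TR=dict(Y=(.5804,.2892,3.4),B=(.5627,-.2897,-5.6))
def place(t,px,py,rel,z):
    x,y,a=TR[t];c,s=np.cos(np.radians(a)),np.sin(np.radians(a))
    delta(x+c*px-s*py,y+s*px+c*py,z,a+rel)
E
python3 - <<'E'
from h import *
d=grab('wrist'); cv2.imwrite('pics/w2.png',d['img'])
place('Y',-.075,-.016,180,.136)
E
```

```text
t 5.00 TCP [450.6  85.1 136.5] toolx yaw 166.2 j7 62 open 9.7 grip 30.0 | shift cm [-1.05 19.17  0.06] turn z -17.2 or 162.8
```

View pics/w2.png

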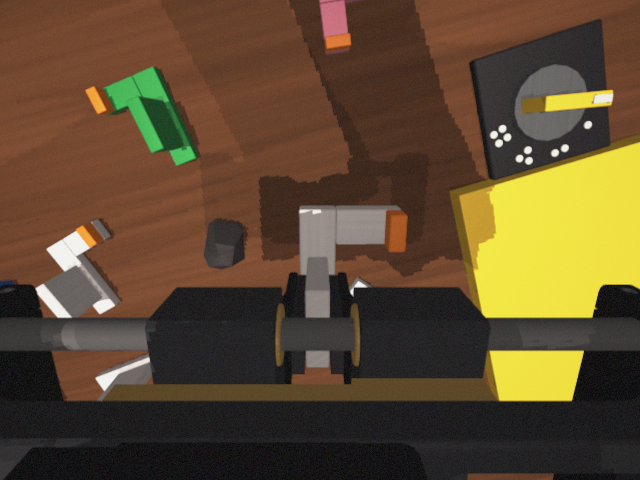

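Rest C is held between the fingers at (318,300), leg at (370,225).

Call:
{"method": "send_rows", "body": {"plan": [[[-0.21,3.83,0,0,0,0],[-0.21,3.83,0,0,0,0],[-0.21,3.83,0,0,0,0],[-0.21,3.83,0,0,0,0],[-0.21,3.83,0,0,0,0]]]}}

```text
t: 5.62
eef_pos: [0.5056, 0.269, 0.1342]
orientation: [[-0.971, 0.238, -0.003], [0.238, 0.971, -0.002], [0.002, -0.003, -1.0]]
wrist_force: [0.7, -0.3, -0.8]
opening: 0.0101
grasp_force: 30.0
```

Call:
{"method": "send_rows", "body": {"plan": [[[0,0,1,0,0,-5.8],[0,0,2,0,0,-5.7],[0,0,2,0,0,-5.7],[0,0,0,0,0,0],[0,0,0,0,0,0]]]}}

```text
t: 6.25
eef_pos: [0.5063, 0.2683, 0.0862]
orientation: [[-0.998, -0.058, -0.001], [-0.058, 0.998, -0.001], [0.001, -0.0, -1.0]]
wrist_force: [0.1, 0.1, -1.6]
opening: 0.0098
grasp_force: 30.0
```

```bash
python3 - <<'E'
from h import *
place('Y',-.075,-.016,180,.022)
E
```

```text
t 6.25 TCP [506.3 268.3  86.2] toolx yaw -176.7 j7 66 open 9.8 grip 30.0 | shift cm [-0.03  0.05  6.42] turn z -0.1 or 179.9
```

Call:
{"method": "send_rows", "body": {"plan": [[[0,0,3,0,0,0],[0,0,2,0,0,0],[0,0,1,0,0,0],[0,0,0.4,0,0,0],[0,0,0,0,0,0]]]}}

```text
t: 6.88
eef_pos: [0.5069, 0.2687, 0.0232]
orientation: [[-0.998, -0.059, 0.001], [-0.059, 0.998, 0.001], [-0.001, 0.001, -1.0]]
wrist_force: [0.4, 0.3, -0.8]
opening: 0.0098
grasp_force: 30.0
```

Call:
{"method": "send_rows", "body": {"plan": [[[0,0,0,0,0,0],[0,0,0,0,0,0],[0,0,0,0,0,0],[0,0,0,0,0,0],[0,0,-1,0,0,0]]], "hand": 3}}

```text
t: 7.5
eef_pos: [0.5057, 0.2681, 0.0322]
orientation: [[-0.998, -0.06, -0.001], [-0.06, 0.998, -0.001], [0.002, -0.001, -1.0]]
wrist_force: [-0.1, 0.3, -0.4]
opening: 0.0297
grasp_force: 0.0
```

Call:
{"method": "send_rows", "body": {"plan": [[[0,0,-3,0,0,0],[0,0,-4,0,0,0],[0,0,-4,0,0,0],[0,0,0,0,0,0],[0,0,0,0,0,0]]]}}

```text
t: 8.12
eef_pos: [0.5062, 0.2684, 0.1426]
orientation: [[-0.998, -0.06, -0.0], [-0.06, 0.998, 0.0], [-0.0, 0.0, -1.0]]
wrist_force: [0.5, -0.8, -0.5]
opening: 0.03
grasp_force: 0.0
```

```bash
cat >> h.py <<'E'
ALL=(130,155,470,310)
E
python3 - <<'E'
from h import *
d=grab('top'); show(rests(d,(215,155,380,310))); m=masks(d)
cv2.imwrite('pics/t2.png',d['img'])
delta(.5374,.1227,.135,41.9)
E
```

```text
L xy mm [701.3 -92.5] yaw 168.2 iou 0.84 other 0.53 uv [336. 184.]
L xy mm [690.7  89. ] yaw 57.6 iou 0.83 other 0.57 uv [254. 180.]
R xy mm [537.3 122.7] yaw 41.8 iou 0.85 other 0.53 uv [244. 236.]
L xy mm [ 548.8 -116.2] yaw 279.3 iou 0.82 other 0.54 uv [348. 235.]
R xy mm [ 452.9 -125.9] yaw 195.1 iou 0.85 other 0.54 uv [345. 285.]
t 8.18 TCP [505.7 268.2 141.8] toolx yaw -176.6 j7 65 open 29.7 grip 0.0 | shift cm [ -2.29 -14.71   0.69] turn z -38.5 or 141.5
```

Call:
{"method": "send_rows", "body": {"plan": [[[-0.76,-4.9,0,0,0,0],[-0.76,-4.9,0,0,0,0],[-0.77,-4.91,0,0,0,0],[0,0,0,0,0,-9.6],[0,0,1,0,0,-9.6]]], "hand": 5}}

```text
t: 8.8
eef_pos: [0.5379, 0.122, 0.1317]
orientation: [[-0.922, -0.388, -0.001], [-0.388, 0.922, -0.0], [0.001, 0.0, -1.0]]
wrist_force: [-0.3, 0.2, 0.2]
opening: 0.0498
grasp_force: 0.0
```

Call:
{"method": "send_rows", "body": {"plan": [[[0,0,2,0,0,-9.6],[0,0,2,0,0,-9.6],[0,0,0,0,0,0],[0,0,0,0,0,0],[0,0,0,0,0,0]]]}}

```text
t: 9.43
eef_pos: [0.5385, 0.1232, 0.0933]
orientation: [[-0.746, -0.666, 0.001], [-0.666, 0.746, 0.0], [-0.001, -0.0, -1.0]]
wrist_force: [-1.1, -0.5, 0.9]
opening: 0.0499
grasp_force: 0.0
```

```bash
python3 - <<'E'
from h import *
delta(.5374,.1227,.016,41.9)
E
```

```text
t 9.43 TCP [538.5 123.2  93.3] toolx yaw -138.3 j7 119 open 49.9 grip 0.0 | shift cm [0.13 0.04 7.73] turn z -0.2 or 179.8
```

Call:
{"method": "send_rows", "body": {"plan": [[[0,0,3,0,0,0],[0,0,3,0,0,0],[0,0,1.7,0,0,0],[0,0,0,0,0,0],[0,0,0,0,0,0]]]}}

```text
t: 10.05
eef_pos: [0.5391, 0.1233, 0.0167]
orientation: [[-0.745, -0.667, 0.002], [-0.667, 0.745, 0.001], [-0.002, -0.001, -1.0]]
wrist_force: [-0.5, -0.4, 0.5]
opening: 0.0499
grasp_force: 0.0
```

Call:
{"method": "send_rows", "body": {"plan": [[[0,0,0,0,0,0],[0,0,0,0,0,0],[0,0,0,0,0,0],[0,0,0,0,0,0],[0,0,0,0,0,0]]], "hand": 0}}

```text
t: 10.68
eef_pos: [0.5381, 0.123, 0.0156]
orientation: [[-0.745, -0.667, 0.0], [-0.667, 0.745, 0.0], [-0.0, -0.0, -1.0]]
wrist_force: [0.5, -1.1, 1.5]
opening: 0.0097
grasp_force: 30.0
```

Call:
{"method": "send_rows", "body": {"plan": [[[0,0,-2,0,0,0],[0,0,-4,0,0,0],[0,0,-4,0,0,0],[0,0,-2,0,0,0],[0,0,0,0,0,0]]]}}

```text
t: 11.3
eef_pos: [0.5392, 0.1233, 0.1371]
orientation: [[-0.745, -0.667, 0.003], [-0.667, 0.745, 0.001], [-0.003, -0.001, -1.0]]
wrist_force: [0.3, 0.0, -1.0]
opening: 0.0097
grasp_force: 30.0
```

```bash
python3 - <<'E'
from h import *
place('Y',-.002,.016,0,.136)
E
```

```text
t 11.30 TCP [539.2 123.3 137.1] toolx yaw -138.2 j7 118 open 9.7 grip 30.0 | shift cm [-14.97  10.99   0.15] turn z 38.4 or -141.6
```

Call:
{"method": "send_rows", "body": {"plan": [[[-3.74,2.75,0,0,0,0],[-3.74,2.75,0,0,0,0],[-3.74,2.75,0,0,0,0],[-3.75,2.74,0,0,0,0],[0,0,0,0,0,9.6]]]}}

```text
t: 11.92
eef_pos: [0.5741, 0.3101, 0.1326]
orientation: [[-0.845, -0.535, -0.004], [-0.535, 0.845, 0.001], [0.003, 0.003, -1.0]]
wrist_force: [-0.9, -1.1, -0.5]
opening: 0.0098
grasp_force: 30.0
```

Call:
{"method": "send_rows", "body": {"plan": [[[0,0,1,0,0,9.6],[0,0,2,0,0,9.6],[0,0,2,0,0,9.6],[0,0,0,0,0,0],[0,0,0,0,0,0]]]}}

```text
t: 12.55
eef_pos: [0.5762, 0.3047, 0.0853]
orientation: [[-0.998, -0.062, -0.0], [-0.062, 0.998, -0.0], [0.0, -0.0, -1.0]]
wrist_force: [-0.5, -0.6, -0.4]
opening: 0.0101
grasp_force: 30.0
```

```bash
python3 - <<'E'
from h import *
place('Y',-.002,.016,0,.021)
E
```

```text
t 12.55 TCP [576.2 304.7  85.3] toolx yaw -176.4 j7 68 open 10.1 grip 30.0 | shift cm [-0.13  0.03  6.43] turn z 0.2 or -179.8
```

Call:
{"method": "send_rows", "body": {"plan": [[[0,0,3,0,0,0],[0,0,2,0,0,0],[0,0,1,0,0,0],[0,0,0.4,0,0,0],[0,0,0,0,0,0]]]}}

```text
t: 13.18
eef_pos: [0.5767, 0.3049, 0.022]
orientation: [[-0.998, -0.06, 0.001], [-0.06, 0.998, 0.0], [-0.001, 0.0, -1.0]]
wrist_force: [0.2, 0.3, -0.6]
opening: 0.0099
grasp_force: 30.0
```

Call:
{"method": "send_rows", "body": {"plan": [[[0,0,0,0,0,0],[0,0,0,0,0,0],[0,0,0,0,0,0],[0,0,0,0,0,0],[0,0,-1,0,0,0]]], "hand": 3}}

```text
t: 13.8
eef_pos: [0.5756, 0.3044, 0.0311]
orientation: [[-0.998, -0.06, -0.002], [-0.06, 0.998, -0.001], [0.002, -0.001, -1.0]]
wrist_force: [-0.2, 0.5, 0.0]
opening: 0.0298
grasp_force: 0.0
```

Call:
{"method": "send_rows", "body": {"plan": [[[0,0,-3,0,0,0],[0,0,-4,0,0,0],[0,0,-4,0,0,0],[0,0,0,0,0,0],[0,0,0,0,0,0]]]}}

```text
t: 14.42
eef_pos: [0.5761, 0.3047, 0.1416]
orientation: [[-0.998, -0.06, -0.0], [-0.06, 0.998, 0.0], [0.0, 0.0, -1.0]]
wrist_force: [-1.3, 0.2, 0.5]
opening: 0.0297
grasp_force: 0.0
```

```bash
python3 - <<'E'
from h import *
d=grab('top'); show(rests(d,(215,155,380,310)))
cv2.imwrite('pics/t3.png',cv2.resize(d['img'][150:370,100:480],None,fx=2.1,fy=2.1,interpolation=cv2.INTER_CUBIC))
delta(.453,-.1258,.135,195.5)
E
```

```text
L xy mm [701.2 -92.3] yaw 168.2 iou 0.84 other 0.53 uv [336. 184.]
L xy mm [690.8  89.1] yaw 57.6 iou 0.83 other 0.56 uv [254. 180.]
L xy mm [ 548.7 -115.9] yaw 279.1 iou 0.82 other 0.54 uv [348. 235.]
R xy mm [ 453.  -125.8] yaw 196.1 iou 0.84 other 0.54 uv [345. 285.]
t 14.47 TCP [575.6 304.4 140.7] toolx yaw -176.6 j7 68 open 29.9 grip 0.0 | shift cm [ 14.8  -42.22   0.62] turn z -12.1 or 167.9
```

View pics/t3.png

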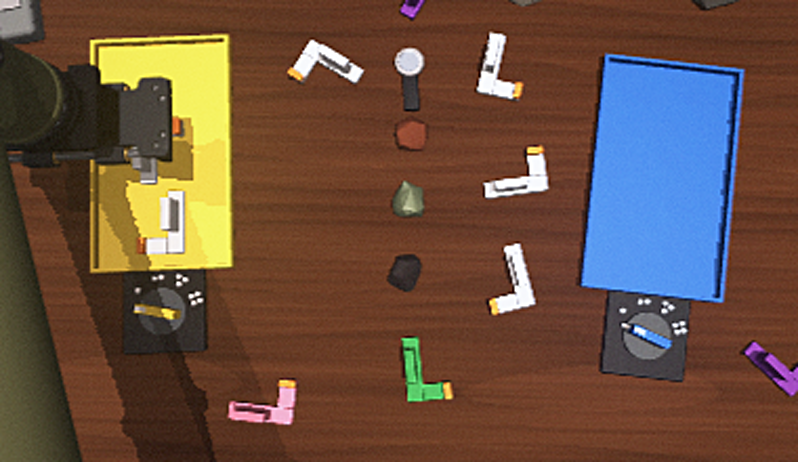

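Rest C lies flat in the yellow tray at (165,230), and B is under the gripper at (165,130). On to F at (515,280).

Call:
{"method": "send_rows", "body": {"plan": [[[1.85,-5.28,0,0,0,0],[1.85,-5.28,0,0,0,0],[1.85,-5.28,0,0,0,0],[1.85,-5.28,0,0,0,0],[1.85,-5.28,0,0,0,0]]], "hand": 5}}

```text
t: 15.1
eef_pos: [0.4981, 0.0339, 0.1403]
orientation: [[-0.998, -0.06, -0.002], [-0.06, 0.998, -0.001], [0.002, -0.0, -1.0]]
wrist_force: [1.5, 0.3, 0.6]
opening: 0.0497
grasp_force: 0.0
```

Call:
{"method": "send_rows", "body": {"plan": [[[1.85,-5.28,0,0,0,0],[1.85,-5.27,0,0,0,0],[1.85,-5.27,0,0,0,0],[0,0,1,0,0,-6],[0,0,2,0,0,-6]]]}}

```text
t: 15.72
eef_pos: [0.4533, -0.1262, 0.1108]
orientation: [[-0.964, -0.267, -0.0], [-0.267, 0.964, 0.0], [-0.0, 0.0, -1.0]]
wrist_force: [0.2, -0.7, -0.2]
opening: 0.0503
grasp_force: 0.0
```

Call:
{"method": "send_rows", "body": {"plan": [[[0,0,1,0,0,0],[0,0,0,0,0,0],[0,0,0,0,0,0],[0,0,0,0,0,0],[0,0,0,0,0,0]]]}}

```text
t: 16.35
eef_pos: [0.4541, -0.1255, 0.102]
orientation: [[-0.964, -0.266, 0.001], [-0.266, 0.964, 0.0], [-0.001, -0.0, -1.0]]
wrist_force: [0.1, -0.4, 0.5]
opening: 0.0501
grasp_force: 0.0
```

```bash
python3 - <<'E'
from h import *
delta(.453,-.1258,.016,195.5)
E
```

```text
t 16.35 TCP [ 454.1 -125.5  102. ] toolx yaw -164.6 j7 119 open 50.1 grip 0.0 | shift cm [ 0.12 -0.    8.6 ] turn z -0.1 or 179.9
```

Call:
{"method": "send_rows", "body": {"plan": [[[0.1,0,3,0,0,0],[0,0,3,0,0,0],[0,0,2.6,0,0,0],[0,0,0,0,0,0],[0,0,0,0,0,0]]]}}

```text
t: 16.98
eef_pos: [0.4536, -0.126, 0.0165]
orientation: [[-0.964, -0.266, 0.001], [-0.266, 0.964, -0.0], [-0.001, -0.001, -1.0]]
wrist_force: [-0.1, -0.0, -0.7]
opening: 0.0498
grasp_force: 0.0
```

Call:
{"method": "send_rows", "body": {"plan": [[[0,0,0,0,0,0],[0,0,0,0,0,0],[0,0,0,0,0,0],[0,0,0,0,0,0],[0,0,0,0,0,0]]], "hand": 0}}

```text
t: 17.6
eef_pos: [0.4528, -0.1257, 0.0156]
orientation: [[-0.964, -0.266, 0.0], [-0.266, 0.964, 0.0], [-0.0, 0.0, -1.0]]
wrist_force: [0.6, 0.4, 1.6]
opening: 0.0096
grasp_force: 30.0
```

Call:
{"method": "send_rows", "body": {"plan": [[[0,0,-2,0,0,0],[0,0,-4,0,0,0],[0,0,-4,0,0,0],[0,0,-2,0,0,0],[0,0,0,0,0,0]]]}}

```text
t: 18.23
eef_pos: [0.4539, -0.1259, 0.1368]
orientation: [[-0.964, -0.266, 0.003], [-0.266, 0.964, 0.0], [-0.003, -0.001, -1.0]]
wrist_force: [0.7, -0.0, -1.1]
opening: 0.01
grasp_force: 30.0
```

```bash
python3 - <<'E'
from h import *
place('Y',.092,-.016,180,.136)
E
```

```text
t 18.23 TCP [ 453.9 -125.9  136.8] toolx yaw -164.6 j7 118 open 10.0 grip 30.0 | shift cm [-31.9   33.17   0.17] turn z 12.0 or -168.0
```

Call:
{"method": "send_rows", "body": {"plan": [[[-3.99,4.15,0,0,0,0],[-3.99,4.15,0,0,0,0],[-3.99,4.15,0,0,0,0],[-3.99,4.15,0,0,0,0],[-3.99,4.15,0,0,0,0]]]}}

```text
t: 18.85
eef_pos: [0.5897, 0.1286, 0.1334]
orientation: [[-0.964, -0.266, -0.003], [-0.266, 0.964, -0.001], [0.003, -0.0, -1.0]]
wrist_force: [0.1, 0.5, -0.6]
opening: 0.0097
grasp_force: 30.0
```

Call:
{"method": "send_rows", "body": {"plan": [[[-3.99,4.15,0,0,0,0],[-3.98,4.14,0,0,0,0],[-3.98,4.13,0,0,0,0],[0,0,0,0,0,6],[0,0,1,0,0,6]]]}}

```text
t: 19.48
eef_pos: [0.6718, 0.2794, 0.1228]
orientation: [[-0.998, -0.058, -0.002], [-0.058, 0.998, -0.002], [0.002, -0.002, -1.0]]
wrist_force: [-0.0, -0.6, -0.6]
opening: 0.01
grasp_force: 30.0
```

Call:
{"method": "send_rows", "body": {"plan": [[[0,0,2,0,0,0],[0,0,1,0,0,0],[0,0,0,0,0,0],[0,0,0,0,0,0],[0,0,0,0,0,0]]]}}

```text
t: 20.1
eef_pos: [0.6727, 0.2789, 0.0966]
orientation: [[-0.998, -0.06, 0.002], [-0.06, 0.998, 0.001], [-0.002, 0.001, -1.0]]
wrist_force: [0.3, 0.4, -0.7]
opening: 0.0099
grasp_force: 30.0
```

```bash
python3 - <<'E'
from h import *
place('Y',.092,-.016,180,.021)
E
```

```text
t 20.10 TCP [672.7 278.9  96.6] toolx yaw -176.6 j7 77 open 9.9 grip 30.0 | shift cm [-0.04 -0.03  7.56] turn z 0.0 or -180.0
```

Place F, rise, and head to A (yaw 57.6, turn +126, keeping joint 7 in range).

Call:
{"method": "send_rows", "body": {"plan": [[[0,0,3,0,0,0],[0,0,3,0,0,0],[0,0,1.2,0,0,0],[0,0,0.3,0,0,0],[0,0,0,0,0,0]]]}}

```text
t: 20.72
eef_pos: [0.673, 0.279, 0.0218]
orientation: [[-0.998, -0.06, 0.002], [-0.06, 0.998, 0.001], [-0.002, 0.001, -1.0]]
wrist_force: [-0.6, -0.0, -0.7]
opening: 0.0097
grasp_force: 30.0
```

Call:
{"method": "send_rows", "body": {"plan": [[[0,0,0,0,0,0],[0,0,0,0,0,0],[0,0,0,0,0,0],[0,0,0,0,0,0],[0,0,-1,0,0,0]]], "hand": 3}}

```text
t: 21.35
eef_pos: [0.6713, 0.2785, 0.0299]
orientation: [[-0.998, -0.06, -0.002], [-0.06, 0.998, -0.001], [0.002, -0.001, -1.0]]
wrist_force: [-0.3, 0.4, 0.1]
opening: 0.03
grasp_force: 0.0
```

Call:
{"method": "send_rows", "body": {"plan": [[[0,0,-3,0,0,0],[0,0,-4,0,0,0],[0,0,-4,0,0,0],[0,0,0,0,0,0],[0,0,0,0,0,0]]]}}

```text
t: 21.98
eef_pos: [0.6719, 0.2788, 0.1406]
orientation: [[-0.998, -0.06, -0.0], [-0.06, 0.998, 0.0], [0.0, 0.0, -1.0]]
wrist_force: [-0.4, -0.2, -0.5]
opening: 0.0302
grasp_force: 0.0
```

```bash
python3 - <<'E'
from h import *
d=grab('top'); show(rests(d,(215,155,380,310)))
delta(.6908,.0891,.141,57.6)
E
```

```text
L xy mm [701.2 -92.3] yaw 168.2 iou 0.84 other 0.53 uv [336. 184.]
L xy mm [690.7  89.1] yaw 57.6 iou 0.83 other 0.57 uv [254. 180.]
L xy mm [ 548.7 -115.8] yaw 279.3 iou 0.82 other 0.54 uv [348. 235.]
t 22.02 TCP [671.4 278.6 139.6] toolx yaw -176.6 j7 76 open 30.0 grip 0.0 | shift cm [ -0.81 -19.04  -0.14] turn z -54.2 or 125.8
```

Call:
{"method": "send_rows", "body": {"plan": [[[-0.2,-4.76,0,0,0,0],[-0.2,-4.76,0,0,0,0],[-0.2,-4.76,0,0,0,0],[-0.2,-4.76,0,0,0,0],[0,0,0,0,0,10.5]]], "hand": 5}}

```text
t: 22.65
eef_pos: [0.691, 0.0811, 0.1393]
orientation: [[-0.991, 0.137, -0.002], [0.137, 0.991, -0.004], [0.001, -0.004, -1.0]]
wrist_force: [0.5, -0.1, -0.1]
opening: 0.0498
grasp_force: 0.0
```

Call:
{"method": "send_rows", "body": {"plan": [[[0,0,0,0,0,10.5],[0,0,0,0,0,10.5],[0,0,0,0,0,10.5],[0,0,0,0,0,10.5],[0,0,0,0,0,10.5]]]}}

```text
t: 23.28
eef_pos: [0.6904, 0.0891, 0.1387]
orientation: [[-0.501, 0.865, -0.003], [0.865, 0.501, -0.001], [0.001, -0.003, -1.0]]
wrist_force: [0.0, -0.2, -0.8]
opening: 0.0501
grasp_force: 0.0
```

Call:
{"method": "send_rows", "body": {"plan": [[[0,0,0,0,0,10.5],[0,0,0,0,0,10.5],[0,0,0,0,0,10.5],[0,0,0.5,0,0,10.5],[0,0,1,0,0,10.5]]]}}

```text
t: 23.9
eef_pos: [0.6908, 0.0892, 0.1241]
orientation: [[0.382, 0.924, -0.002], [0.924, -0.382, -0.0], [-0.001, -0.001, -1.0]]
wrist_force: [0.2, 0.6, -1.1]
opening: 0.0502
grasp_force: 0.0
```

Call:
{"method": "send_rows", "body": {"plan": [[[0,0,1.5,0,0,10.3],[0,0,1,0,0,0],[0,0,0,0,0,0],[0,0,0,0,0,0],[0,0,0,0,0,0]]]}}

```text
t: 24.52
eef_pos: [0.6919, 0.0891, 0.1013]
orientation: [[0.535, 0.845, 0.001], [0.845, -0.535, 0.0], [0.001, 0.001, -1.0]]
wrist_force: [0.1, -0.2, 0.1]
opening: 0.0495
grasp_force: 0.0
```

```bash
python3 - <<'E'
from h import *
delta(.6908,.0891,.016,57.6)
E
```

```text
t 24.52 TCP [691.9  89.1 101.3] toolx yaw 57.7 j7 -23 open 49.5 grip 0.0 | shift cm [-0.07 -0.1   8.53] turn z 0.1 or -179.9
```

Call:
{"method": "send_rows", "body": {"plan": [[[-0.1,-0.1,3,0,0,0],[0,0,3,0,0,0],[0,0,2.5,0,0,0],[0,0,0,0,0,0],[0,0,0,0,0,0]]]}}

```text
t: 25.15
eef_pos: [0.691, 0.0887, 0.0167]
orientation: [[0.536, 0.844, 0.002], [0.844, -0.536, 0.0], [0.001, 0.001, -1.0]]
wrist_force: [0.6, -0.2, 0.0]
opening: 0.0499
grasp_force: 0.0
```

Call:
{"method": "send_rows", "body": {"plan": [[[0,0,0,0,0,0],[0,0,0,0,0,0],[0,0,0,0,0,0],[0,0,0,0,0,0],[0,0,0,0,0,0]]], "hand": 0}}

```text
t: 25.78
eef_pos: [0.6902, 0.0889, 0.0157]
orientation: [[0.536, 0.844, 0.0], [0.844, -0.536, -0.0], [0.0, 0.0, -1.0]]
wrist_force: [0.9, 0.4, 0.9]
opening: 0.01
grasp_force: 30.0
```

Call:
{"method": "send_rows", "body": {"plan": [[[0,0,-2,0,0,0],[0,0,-4,0,0,0],[0,0,-4,0,0,0],[0,0,-2,0,0,0],[0,0,0,0,0,0]]]}}

```text
t: 26.4
eef_pos: [0.6911, 0.0889, 0.1375]
orientation: [[0.536, 0.845, 0.003], [0.845, -0.536, 0.001], [0.002, 0.002, -1.0]]
wrist_force: [-0.8, 0.4, -0.7]
opening: 0.0095
grasp_force: 30.0
```

```bash
python3 - <<'E'
from h import *
place('B',.014,-.006,90,.136)
E
```

```text
t 26.40 TCP [691.1  88.9 137.5] toolx yaw 57.6 j7 -24 open 9.5 grip 30.0 | shift cm [-38.75  10.95   0.08] turn z -26.8 or 153.2
```

Call:
{"method": "send_rows", "body": {"plan": [[[-5.54,1.56,0,0,0,0],[-5.54,1.56,0,0,0,0],[-5.54,1.56,0,0,0,0],[-5.54,1.56,0,0,0,0],[-5.54,1.56,0,0,0,0]]]}}

```text
t: 27.02
eef_pos: [0.6058, -0.1877, 0.1336]
orientation: [[0.535, 0.845, -0.003], [0.845, -0.535, 0.001], [-0.001, -0.003, -1.0]]
wrist_force: [-0.1, -0.5, -1.0]
opening: 0.0096
grasp_force: 30.0
```

Call:
{"method": "send_rows", "body": {"plan": [[[-5.53,1.57,0,0,0,0],[-5.52,1.58,0,0,0,0],[0,0,0,0,0,-9],[0,0,0,0,0,-9],[0,0,1,0,0,-8.8]]]}}

```text
t: 27.65
eef_pos: [0.5744, -0.2968, 0.124]
orientation: [[0.093, 0.996, -0.002], [0.996, -0.093, 0.001], [0.001, -0.002, -1.0]]
wrist_force: [0.8, 0.2, -0.1]
opening: 0.0098
grasp_force: 30.0
```

Call:
{"method": "send_rows", "body": {"plan": [[[0,0,2,0,0,0],[0,0,1,0,0,0],[0,0,0,0,0,0],[0,0,0,0,0,0],[0,0,0,0,0,0]]]}}

```text
t: 28.28
eef_pos: [0.5754, -0.2972, 0.0962]
orientation: [[0.098, 0.995, 0.001], [0.995, -0.098, -0.0], [-0.0, 0.001, -1.0]]
wrist_force: [0.3, 0.4, -1.2]
opening: 0.0094
grasp_force: 30.0
```

```bash
python3 - <<'E'
from h import *
place('B',.014,-.006,90,.021)
E
```

```text
t 28.27 TCP [ 575.4 -297.2   96.2] toolx yaw 84.4 j7 36 open 9.4 grip 30.0 | shift cm [0.03 0.05 7.52] turn z -0.0 or 180.0
```

Call:
{"method": "send_rows", "body": {"plan": [[[0,0,3,0,0,0],[0,0,3,0,0,0],[0,0,1.2,0,0,0],[0,0,0.3,0,0,0],[0,0,0,0,0,0]]]}}

```text
t: 28.9
eef_pos: [0.5757, -0.2975, 0.0216]
orientation: [[0.097, 0.995, 0.002], [0.995, -0.097, -0.001], [-0.001, 0.002, -1.0]]
wrist_force: [-0.1, -0.3, -0.4]
opening: 0.0102
grasp_force: 30.0
```

Call:
{"method": "send_rows", "body": {"plan": [[[0,0,0,0,0,0],[0,0,0,0,0,0],[0,0,0,0,0,0],[0,0,0,0,0,0],[0,0,-1,0,0,0]]], "hand": 3}}

```text
t: 29.52
eef_pos: [0.5744, -0.2966, 0.0302]
orientation: [[0.097, 0.995, -0.002], [0.995, -0.097, 0.001], [0.001, -0.002, -1.0]]
wrist_force: [0.0, -0.3, 0.0]
opening: 0.0296
grasp_force: 0.0
```

Call:
{"method": "send_rows", "body": {"plan": [[[0,0,-3,0,0,0],[0,0,-4,0,0,0],[0,0,-4,0,0,0],[0,0,0,0,0,0],[0,0,0,0,0,0]]]}}

```text
t: 30.15
eef_pos: [0.5749, -0.2968, 0.1406]
orientation: [[0.097, 0.995, 0.0], [0.995, -0.097, 0.0], [0.0, 0.0, -1.0]]
wrist_force: [-1.0, -0.1, -1.1]
opening: 0.0299
grasp_force: 0.0
```

```bash
python3 - <<'E'
from h import *
d=grab('top'); show(rests(d,(215,155,380,310)))
cv2.imwrite('pics/t4.png',cv2.resize(d['img'][150:370,100:480],None,fx=2.1,fy=2.1,interpolation=cv2.INTER_CUBIC))
delta(.5487,-.1158,.141,279.2)
E
```

```text
L xy mm [701.4 -92.5] yaw 168.2 iou 0.84 other 0.53 uv [336. 184.]
L xy mm [ 548.7 -116.2] yaw 279.4 iou 0.83 other 0.54 uv [348. 235.]
t 30.20 TCP [ 574.5 -296.5  139.8] toolx yaw 84.4 j7 35 open 30.0 grip 0.0 | shift cm [17.73 -4.32 -0.1 ] turn z -14.8 or 165.2
```

View pics/t4.png

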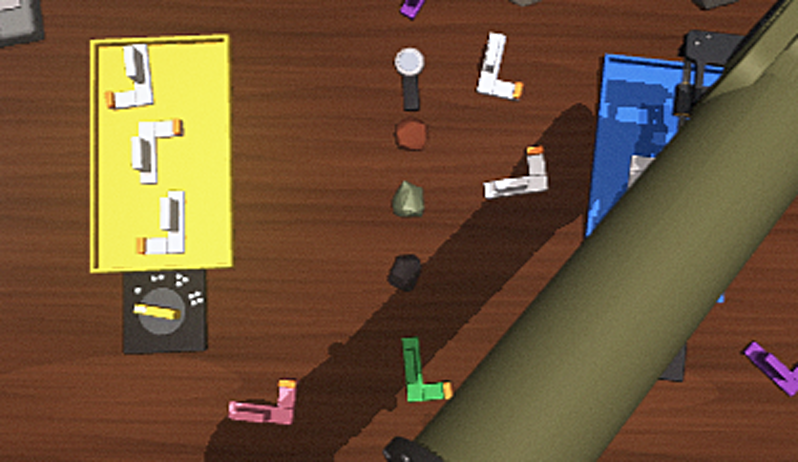

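The yellow tray holds three flat right-hand rests at (130,75), (150,150) and (165,225). D (497,65) and E (517,175) remain. Going to E.

Call:
{"method": "send_rows", "body": {"plan": [[[4.43,-1.08,0,0,0,0],[4.43,-1.08,0,0,0,0],[4.43,-1.08,0,0,0,0],[4.44,-1.08,0,0,0,0],[0,0,0,0,0,-7.4]]], "hand": 5}}

```text
t: 30.82
eef_pos: [0.5485, -0.1104, 0.1389]
orientation: [[-0.043, 0.999, -0.003], [0.999, 0.043, 0.003], [0.003, -0.003, -1.0]]
wrist_force: [-0.6, -0.5, -0.2]
opening: 0.0498
grasp_force: 0.0
```

Call:
{"method": "send_rows", "body": {"plan": [[[0,0,2,0,0,-7.4],[0,0,2,0,0,0],[0,0,0,0,0,0],[0,0,0,0,0,0],[0,0,0,0,0,0]]]}}

```text
t: 31.45
eef_pos: [0.5498, -0.1166, 0.1012]
orientation: [[-0.159, 0.987, 0.001], [0.987, 0.159, -0.0], [-0.0, 0.001, -1.0]]
wrist_force: [0.3, -0.2, 0.4]
opening: 0.05
grasp_force: 0.0
```

```bash
python3 - <<'E'
from h import *
delta(.5487,-.116,.016,279.2)
E
```

```text
t 31.45 TCP [ 549.8 -116.6  101.2] toolx yaw 99.2 j7 30 open 50.0 grip 0.0 | shift cm [ 0.08 -0.11  8.52] turn z -0.0 or 180.0
```

Call:
{"method": "send_rows", "body": {"plan": [[[0,-0.1,3,0,0,0],[0,0,3,0,0,0],[0,0,2.5,0,0,0],[0,0,0,0,0,0],[0,0,0,0,0,0]]]}}

```text
t: 32.08
eef_pos: [0.5493, -0.1168, 0.0168]
orientation: [[-0.16, 0.987, 0.002], [0.987, 0.16, -0.0], [-0.001, 0.002, -1.0]]
wrist_force: [0.2, -0.3, 0.4]
opening: 0.05
grasp_force: 0.0
```

Call:
{"method": "send_rows", "body": {"plan": [[[0,0,0,0,0,0],[0,0,0,0,0,0],[0,0,0,0,0,0],[0,0,0,0,0,0],[0,0,0,0,0,0]]], "hand": 0}}

```text
t: 32.7
eef_pos: [0.5484, -0.1164, 0.0156]
orientation: [[-0.16, 0.987, 0.0], [0.987, 0.16, 0.0], [0.0, 0.0, -1.0]]
wrist_force: [0.2, 0.0, 0.6]
opening: 0.0096
grasp_force: 30.0
```

Call:
{"method": "send_rows", "body": {"plan": [[[0,0,-2,0,0,0],[0,0,-4,0,0,0],[0,0,-4,0,0,0],[0,0,-2,0,0,0],[0,0,0,0,0,0]]]}}

```text
t: 33.33
eef_pos: [0.5493, -0.1166, 0.1371]
orientation: [[-0.16, 0.987, 0.003], [0.987, 0.16, 0.001], [0.0, 0.003, -1.0]]
wrist_force: [0.2, -0.4, -0.9]
opening: 0.0101
grasp_force: 30.0
```

```bash
python3 - <<'E'
from h import *
place('B',-.1,.006,270,.136)
E
```

```text
t 33.33 TCP [ 549.3 -116.6  137.1] toolx yaw 99.2 j7 28 open 10.1 grip 30.0 | shift cm [-14.17 -10.96   0.07] turn z 14.8 or -165.2
```

Call:
{"method": "send_rows", "body": {"plan": [[[-3.54,-2.74,0,0,0,0],[-3.54,-2.74,0,0,0,0],[-3.54,-2.74,0,0,0,0],[-3.54,-2.74,0,0,0,0],[0,0,0,0,0,7.4]]]}}

```text
t: 33.95
eef_pos: [0.4589, -0.2775, 0.1342]
orientation: [[-0.021, 1.0, -0.003], [1.0, 0.021, -0.001], [-0.001, -0.003, -1.0]]
wrist_force: [1.2, 0.7, -1.1]
opening: 0.01
grasp_force: 30.0
```

Call:
{"method": "send_rows", "body": {"plan": [[[0,0,2,0,0,7.4],[0,0,2,0,0,0],[0,0,0,0,0,0],[0,0,0,0,0,0],[0,0,0,0,0,0]]]}}

```text
t: 34.58
eef_pos: [0.4633, -0.2741, 0.0962]
orientation: [[0.097, 0.995, 0.001], [0.995, -0.097, -0.0], [-0.0, 0.001, -1.0]]
wrist_force: [-0.4, 0.6, -0.9]
opening: 0.0101
grasp_force: 30.0
```

```bash
python3 - <<'E'
from h import *
place('B',-.1,.006,270,.021)
E
```

```text
t 34.58 TCP [ 463.3 -274.1   96.2] toolx yaw 84.5 j7 35 open 10.1 grip 30.0 | shift cm [0.02 0.04 7.52] turn z 0.1 or -179.9
```

Call:
{"method": "send_rows", "body": {"plan": [[[0,0,3,0,0,0],[0,0,3,0,0,0],[0,0,1.2,0,0,0],[0,0,0.3,0,0,0],[0,0,0,0,0,0]]]}}

```text
t: 35.2
eef_pos: [0.4634, -0.2743, 0.0214]
orientation: [[0.097, 0.995, 0.001], [0.995, -0.097, -0.0], [-0.0, 0.001, -1.0]]
wrist_force: [-0.1, -0.2, 0.1]
opening: 0.0098
grasp_force: 30.0
```

Call:
{"method": "send_rows", "body": {"plan": [[[0,0,0,0,0,0],[0,0,0,0,0,0],[0,0,0,0,0,0],[0,0,0,0,0,0],[0,0,-1,0,0,0]]], "hand": 2}}

```text
t: 35.83
eef_pos: [0.4621, -0.2735, 0.0304]
orientation: [[0.097, 0.995, -0.002], [0.995, -0.097, 0.0], [0.0, -0.002, -1.0]]
wrist_force: [0.5, 0.3, 0.3]
opening: 0.0199
grasp_force: 0.0
```

Call:
{"method": "send_rows", "body": {"plan": [[[0,0,-3,0,0,0],[0,0,-4,0,0,0],[0,0,-4,0,0,0],[0,0,0,0,0,0],[0,0,0,0,0,0]]]}}

```text
t: 36.45
eef_pos: [0.4626, -0.2735, 0.1404]
orientation: [[0.097, 0.995, 0.0], [0.995, -0.097, 0.001], [0.001, 0.0, -1.0]]
wrist_force: [-0.5, 0.3, -0.1]
opening: 0.0201
grasp_force: 0.0
```

```bash
python3 - <<'E'
from h import *
d=grab('top'); show(rests(d,(215,155,380,310)))
delta(.7013,-.0924,.141,168.2)
E
```

```text
L xy mm [701.2 -92.3] yaw 168.2 iou 0.84 other 0.53 uv [336. 184.]
t 36.50 TCP [ 462.2 -273.3  139.8] toolx yaw 84.4 j7 32 open 20.0 grip 0.0 | shift cm [20.33 22.04 -0.14] turn z -83.8 or 96.2
```

Call:
{"method": "send_rows", "body": {"plan": [[[4.06,4.41,0,0,0,0],[4.06,4.41,0,0,0,0],[4.07,4.41,0,0,0,0],[4.07,4.41,0,0,0,0],[4.07,4.4,0,0,0,0]]], "hand": 5}}

```text
t: 37.12
eef_pos: [0.7025, -0.0916, 0.1384]
orientation: [[0.097, 0.995, -0.003], [0.995, -0.097, 0.0], [-0.0, -0.003, -1.0]]
wrist_force: [-0.3, -0.3, 1.2]
opening: 0.0492
grasp_force: 0.0
```

Call:
{"method": "send_rows", "body": {"plan": [[[0,0,0,0,0,-10.5],[0,0,0,0,0,-10.5],[0,0,0,0,0,-10.5],[0,0,0,0,0,-10.5],[0,0,0,0,0,-10.5]]]}}

```text
t: 37.75
eef_pos: [0.7008, -0.0929, 0.1382]
orientation: [[-0.734, 0.679, -0.004], [0.679, 0.734, 0.0], [0.003, -0.002, -1.0]]
wrist_force: [-0.3, 0.3, -0.3]
opening: 0.0501
grasp_force: 0.0
```

Call:
{"method": "send_rows", "body": {"plan": [[[0,0,1,0,0,-10.5],[0,0,1,0,0,-10.5],[0,0,2,0,0,-10.3],[0,0,0,0,0,0],[0,0,0,0,0,0]]]}}

```text
t: 38.38
eef_pos: [0.7017, -0.0931, 0.1001]
orientation: [[-0.978, 0.207, -0.001], [0.207, 0.978, -0.0], [0.001, -0.0, -1.0]]
wrist_force: [-0.3, -0.2, 0.5]
opening: 0.0499
grasp_force: 0.0
```

```bash
python3 - <<'E'
from h import *
delta(.7013,-.0924,.016,168.2)
E
```

```text
t 38.38 TCP [701.7 -93.1 100.1] toolx yaw 168.0 j7 94 open 49.9 grip 0.0 | shift cm [0.05 0.07 8.41] turn z -0.2 or 179.8
```

Call:
{"method": "send_rows", "body": {"plan": [[[0,0.1,3,0,0,0],[0,0,3,0,0,0],[0,0,2.4,0,0,0],[0,0,0,0,0,0],[0,0,0,0,0,0]]]}}

```text
t: 39.0
eef_pos: [0.7032, -0.0922, 0.0181]
orientation: [[-0.979, 0.205, 0.002], [0.205, 0.979, -0.0], [-0.002, 0.0, -1.0]]
wrist_force: [-0.1, 0.4, 0.8]
opening: 0.05
grasp_force: 0.0
```

Call:
{"method": "send_rows", "body": {"plan": [[[0,0,0,0,0,0],[0,0,0,0,0,0],[0,0,0,0,0,0],[0,0,0,0,0,0],[0,0,0,0,0,0]]], "hand": 0}}

```text
t: 39.62
eef_pos: [0.7021, -0.092, 0.0166]
orientation: [[-0.979, 0.204, 0.0], [0.204, 0.979, 0.0], [-0.0, 0.0, -1.0]]
wrist_force: [0.1, -0.6, 1.7]
opening: 0.0097
grasp_force: 30.0
```

Call:
{"method": "send_rows", "body": {"plan": [[[0,0,-2,0,0,0],[0,0,-4,0,0,0],[0,0,-4,0,0,0],[0,0,-2,0,0,0],[0,0,0,0,0,0]]]}}

```text
t: 40.25
eef_pos: [0.7032, -0.0922, 0.1388]
orientation: [[-0.979, 0.204, 0.004], [0.204, 0.979, -0.0], [-0.004, 0.001, -1.0]]
wrist_force: [-0.3, 0.2, -1.2]
opening: 0.0098
grasp_force: 30.0
```

```bash
python3 - <<'E'
from h import *
place('B',.084,.016,180,.136)
E
```

```text
t 40.25 TCP [703.2 -92.2 138.8] toolx yaw 168.2 j7 94 open 9.8 grip 30.0 | shift cm [  1.54 -19.71   0.26] turn z -6.2 or 173.8
```

Call:
{"method": "send_rows", "body": {"plan": [[[0.38,-4.93,0,0,0,0],[0.38,-4.93,0,0,0,0],[0.39,-4.93,0,0,0,0],[0.39,-4.92,0,0,0,0],[0,0,0,0,0,-6.2]]]}}

```text
t: 40.88
eef_pos: [0.6421, -0.2886, 0.1344]
orientation: [[-0.995, 0.104, -0.005], [0.104, 0.995, -0.003], [0.005, -0.004, -1.0]]
wrist_force: [0.1, 1.5, -0.4]
opening: 0.0098
grasp_force: 30.0
```

Call:
{"method": "send_rows", "body": {"plan": [[[0,0,2,0,0,0],[0,0,2,0,0,0],[0,0,0,0,0,0],[0,0,0,0,0,0],[0,0,0,0,0,0]]]}}

```text
t: 41.5
eef_pos: [0.6475, -0.2818, 0.0974]
orientation: [[-0.995, 0.097, 0.001], [0.097, 0.995, -0.001], [-0.002, -0.0, -1.0]]
wrist_force: [0.6, -0.3, 0.2]
opening: 0.0096
grasp_force: 30.0
```

```bash
python3 - <<'E'
from h import *
place('B',.084,.016,180,.022)
E
```

```text
t 41.50 TCP [ 647.5 -281.8   97.4] toolx yaw 174.4 j7 117 open 9.6 grip 30.0 | shift cm [-0.03 -0.01  7.54] turn z 0.0 or -180.0
```

Call:
{"method": "send_rows", "body": {"plan": [[[0,0,3,0,0,0],[0,0,3,0,0,0],[0,0,1.2,0,0,0],[0,0,0.3,0,0,0],[0,0,0,0,0,0]]]}}

```text
t: 42.12
eef_pos: [0.6476, -0.2822, 0.0228]
orientation: [[-0.995, 0.097, 0.002], [0.097, 0.995, -0.001], [-0.002, -0.0, -1.0]]
wrist_force: [1.1, -0.7, -1.5]
opening: 0.0098
grasp_force: 30.0
```

Call:
{"method": "send_rows", "body": {"plan": [[[0,0,0,0,0,0],[0,0,0,0,0,0],[0,0,0,0,0,0],[0,0,0,0,0,0],[0,0,-1,0,0,0]]], "hand": 3}}

```text
t: 42.75
eef_pos: [0.6461, -0.2813, 0.031]
orientation: [[-0.995, 0.097, -0.002], [0.097, 0.995, 0.001], [0.002, 0.001, -1.0]]
wrist_force: [0.1, 0.3, -0.4]
opening: 0.0293
grasp_force: 0.0
```

Call:
{"method": "send_rows", "body": {"plan": [[[0,0,-3,0,0,0],[0,0,-4,0,0,0],[0,0,-4,0,0,0],[0,0,-4,0,0,0],[0,0,0,0,0,0]]]}}

```text
t: 43.38
eef_pos: [0.6488, -0.2833, 0.187]
orientation: [[-0.995, 0.097, 0.008], [0.097, 0.995, -0.003], [-0.008, -0.002, -1.0]]
wrist_force: [-0.3, 0.4, -0.1]
opening: 0.0302
grasp_force: 0.0
```

```bash
python3 - <<'E'
from h import *
delta(.48,0,.2,None)
E
```

```text
t 43.38 TCP [ 648.8 -283.3  187. ] toolx yaw 174.4 j7 116 open 30.2 grip 0.0 | shift cm [19.55 26.54 -1.52]
```

Call:
{"method": "send_rows", "body": {"plan": [[[3.9,5.3,-0.3,0,0,0],[3.9,5.3,-0.3,0,0,0],[3.9,5.3,-0.3,0,0,0],[3.9,5.3,-0.3,0,0,0],[3.9,5.3,-0.3,0,0,0]]]}}

```text
t: 44.0
eef_pos: [0.4854, -0.0117, 0.1954]
orientation: [[-0.995, 0.097, -0.0], [0.097, 0.995, 0.0], [0.0, 0.0, -1.0]]
wrist_force: [0.1, 1.4, 0.2]
opening: 0.0299
grasp_force: 0.0
```

```bash
python3 - <<'E'
from h import *
d=grab('top'); m=masks(d)
show(rests(d,(360,160,465,300))); show(rests(d,(135,155,222,280)))
for n,t,reg in(('yellow','Y',(150,278,205,325)),('blue','B',(375,285,440,335))):
    u0,v0,u1,v1=reg;k=np.zeros((480,640),bool);k[v0:v1,u0:u1]=1
    x,y,a=TR[t];a=np.radians(a);g=np.array([x,y])-.182*np.array([np.cos(a),np.sin(a)])
    c=proj(d,[[*g,.047]])[0];yy=np.argwhere(m[n]&k)[:,::-1].astype(np.float32)
    print(n,'tray dial axis uv',c,'colour blob',yy.mean(0),len(yy), cv2.minAreaRect(yy))
cv2.imwrite('pics/t5.png',np.vstack([cv2.resize(d['img'][155:340,130:225],None,fx=3,fy=3,interpolation=cv2.INTER_CUBIC)[:, :285],]))
L=cv2.resize(d['img'][155:335,130:230],None,fx=3.3,fy=3.3,interpolation=cv2.INTER_CUBIC);R=cv2.resize(d['img'][155:335,365:465],None,fx=3.3,fy=3.3,interpolation=cv2.INTER_CUBIC)
cv2.imwrite('pics/t5.png',np.hstack([L,R]))
E
```

```text
L xy mm [ 647.2 -282.9] yaw 173.6 iou 0.8 other 0.53 uv [414. 206.]
L xy mm [ 576.  -297.1] yaw 83.3 iou 0.78 other 0.55 uv [412. 231.]
L xy mm [ 462.6 -275. ] yaw 264.1 iou 0.8 other 0.51 uv [415. 273.]
R xy mm [681.1 320.3] yaw 195.3 iou 0.76 other 0.58 uv [165. 187.]
R xy mm [575.5 305.6] yaw 7.4 iou 0.76 other 0.59 uv [171. 220.]
R xy mm [507.1 270.6] yaw 180.9 iou 0.83 other 0.57 uv [180. 258.]
yellow tray dial axis uv [172.55802479 298.03673544] colour blob [171.93024 288.88373] 86 ((169.5, 289.5), (23.0, 39.0), 90.0)
blue tray dial axis uv [410.22809918 310.12798196] colour blob [414.16434 292.10184] 432 ((407.5, 300.0), (30.0, 63.0), 90.0)
```

View pics/t5.png

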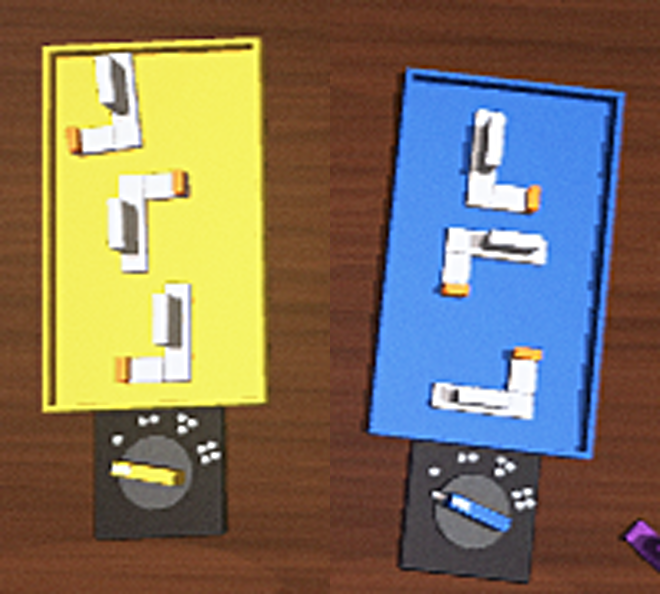

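Both trays show three rests each. In the yellow tray, the far rest (115,100) was knocked from where I set it, so I check that it's still flat and measure the dials.

```bash
cat >> h.py <<'E'
def dial(d,n):
    t=n[0].upper();x,y,a=TR[t];a=np.radians(a);g=np.array([x,y])-.182*np.array([np.cos(a),np.sin(a)])
    m=masks(d);c=proj(d,[[*g,.047]])[0];r=proj(d,[[g[0],g[1]+.04,.047]])[0]-c;r=int(np.hypot(*r))
    k=np.zeros((480,640),np.uint8);cv2.circle(k,tuple(np.int32(np.round(c))),r,1,-1)
    b=m[n]&(k>0);nl,lab,st,ce=cv2.connectedComponentsWithStats(b.astype(np.uint8))
    i=1+np.argmin([np.hypot(*(ce[j]-c))+(1e3 if st[j,4]<25 else 0) for j in range(1,nl)]);b=lab==i
    BAR=[box(-5,5,-22,14,17,47)]
    x,q=max((fit(d,b,BAR,[*g,s]) for s in np.arange(-np.pi,np.pi,np.pi/4)),key=lambda r:r[1])
    print(n,'grip axis mm',np.round(x[:2]*1000,1),'(from tray',np.round(g*1000,1),') bar yaw %.1f'%np.degrees(x[2]+np.pi/2),'dial val %.2f'%((a-x[2])%(2*np.pi)),'iou %.2f'%q,b.sum())
    return x
E
python3 - <<'E'
from h import *
d=grab('top')
for n in('yellow','blue'): dial(d,n)
print('disc', back(d,(177,298),.017),back(d,(408.3,310.2),.017))
s=grab('scene');cv2.imwrite('pics/s5.png',cv2.resize(s['img'][270:470,360:560],None,fx=3,fy=3,interpolation=cv2.INTER_CUBIC))
E
```

```text
yellow grip axis mm [397.8 282.9] (from tray [398.7 278.4] ) bar yaw 89.3 dial val 0.07 iou 0.31 37
blue grip axis mm [ 379.6 -277.5] (from tray [ 381.6 -271.9] ) bar yaw 247.4 dial val 3.44 iou 0.63 83
disc [0.39859022 0.27711841 0.017     ] [ 0.38043637 -0.2726997   0.017     ]
```

View pics/s5.png

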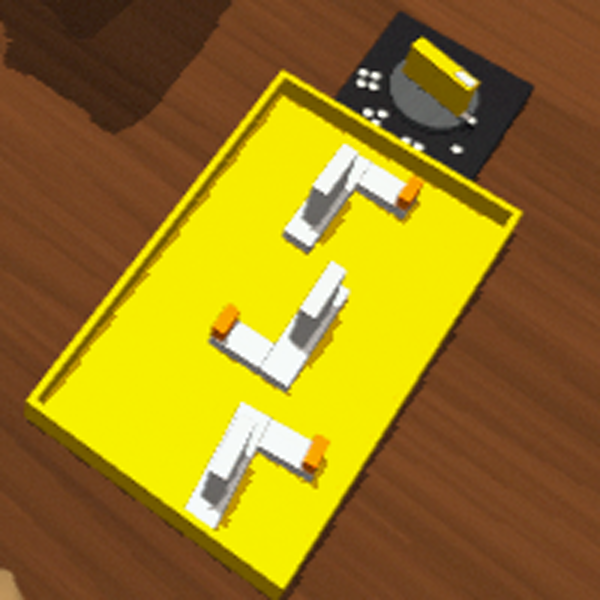

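All three right-hand rests are flat inside the yellow tray: (320,195), (285,330) and (250,465). The yellow dial's pointer is just short of one dot, at (465,80). Next, above the yellow dial.

```bash
python3 - <<'E'
from h import *
delta(.3986,.2777,.14,79)
E
```

```text
t 44.15 TCP [485.7 -10.1 195.7] toolx yaw 174.8 j7 83 open 29.8 grip 0.0 | shift cm [11.27 27.86  5.62] turn z -84.2 or 95.8
```

Call:
{"method": "send_rows", "body": {"plan": [[[2.25,5.57,0.8,0,0,0],[2.25,5.57,0.8,0,0,0],[2.25,5.57,0.8,0,0,0],[2.26,5.57,0.8,0,0,0],[2.26,5.58,0.8,0,0,0]]], "hand": 4}}

```text
t: 44.78
eef_pos: [0.4025, 0.2753, 0.1553]
orientation: [[-0.995, 0.1, 0.0], [0.1, 0.995, -0.0], [-0.0, -0.0, -1.0]]
wrist_force: [1.2, -0.7, 0.6]
opening: 0.0398
grasp_force: 0.0
```

Call:
{"method": "send_rows", "body": {"plan": [[[0,0,0.3,0,0,-10.5],[0,0,0.3,0,0,-10.5],[0,0,0.3,0,0,-10.5],[0,0,0.3,0,0,-10.5],[0,0,0.3,0,0,-10.5]]]}}

```text
t: 45.4
eef_pos: [0.4031, 0.2735, 0.1402]
orientation: [[-0.68, -0.733, -0.0], [-0.733, 0.68, -0.001], [0.001, -0.0, -1.0]]
wrist_force: [0.0, 0.6, 0.2]
opening: 0.0404
grasp_force: 0.0
```

Call:
{"method": "send_rows", "body": {"plan": [[[0,0,0.1,0,0,-10.5],[0,0,0,0,0,-10.5],[0,0,0,0,0,-10.5],[0,0,0,0,0,0],[0,0,0,0,0,0]]]}}

```text
t: 46.02
eef_pos: [0.4025, 0.2742, 0.1395]
orientation: [[-0.205, -0.979, -0.0], [-0.979, 0.205, -0.0], [0.0, 0.0, -1.0]]
wrist_force: [-0.1, 1.1, 0.1]
opening: 0.0399
grasp_force: 0.0
```

```bash
python3 - <<'E'
from h import *
delta(.3986,.2777,.14,79)
d=grab('wrist');np.savez('/tmp/wy.npz',W=d['W'])
cv2.imwrite('pics/wy.png',d['img'])
print('axis z.047',proj(d,[[.3986,.2777,.047],[.3986,.2777,.017]]))
E
```

```text
t 46.02 TCP [402.5 274.2 139.5] toolx yaw -101.8 j7 131 open 39.9 grip 0.0 | shift cm [-0.27  0.46 -0.05] turn z -0.8 or 179.2
axis z.047 [[321.50689839 242.03749844]
 [321.10159743 231.09816226]]
```

View pics/wy.png

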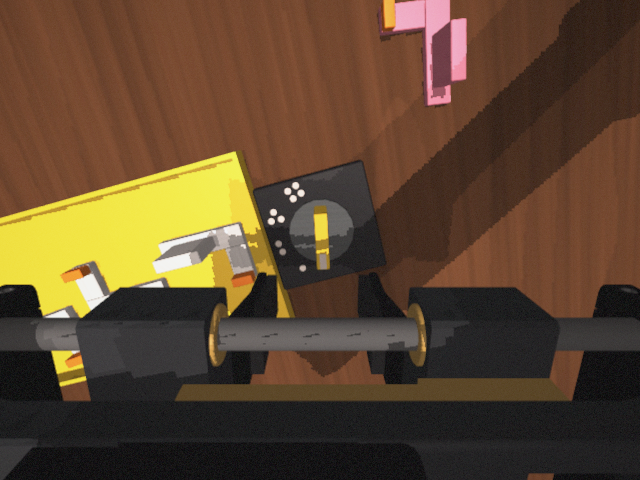

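The yellow grip bar runs (321,208) to (323,268) with its white end at the bottom. That is yaw about 80 deg (dial about 0.24 rad), and the disc centre (321,231) matches the prediction. Descend and grip lightly.

Call:
{"method": "send_rows", "body": {"plan": [[[-0.27,0.45,2,0,0,0],[0,0,3,0,0,-1.8],[0,0,3,0,0,0],[0,0,2.5,0,0,0],[0,0,1.1,0,0,0]]]}}

```text
t: 46.7
eef_pos: [0.3975, 0.2776, 0.0225]
orientation: [[-0.171, -0.985, -0.002], [-0.985, 0.171, -0.002], [0.002, 0.001, -1.0]]
wrist_force: [-0.6, 0.2, 0.5]
opening: 0.0397
grasp_force: 0.0
```

Call:
{"method": "send_rows", "body": {"plan": [[[0,0,0,0,0,0],[0,0,0,0,0,0],[0,0,0,0,0,0],[0,0,0,0,0,0],[0,0,0,0,0,0]]], "hand": 0, "newtons": 12}}

```text
t: 47.32
eef_pos: [0.4, 0.2785, 0.0247]
orientation: [[-0.17, -0.985, 0.003], [-0.985, 0.17, 0.001], [-0.002, -0.003, -1.0]]
wrist_force: [4.3, -0.4, 1.7]
opening: 0.0099
grasp_force: 12.0
```

```bash
python3 - <<'E'
from h import *
delta(.3986,.2777,.023,-27)
E
```

```text
t 47.33 TCP [400.  278.5  24.7] toolx yaw -99.8 j7 133 open 9.9 grip 12.0 | shift cm [0.1  0.13 0.17] turn z -72.8 or 107.2
```

Call:
{"method": "send_rows", "body": {"plan": [[[0,-0.1,0,0,0,0],[0,0,0,0,0,7],[0,0,0,0,0,10],[0,0,0,0,0,10],[0,0,0,0,0,10]]]}}

```text
t: 47.95
eef_pos: [0.4005, 0.2782, 0.0247]
orientation: [[-0.733, -0.68, 0.002], [-0.68, 0.733, 0.001], [-0.002, -0.001, -1.0]]
wrist_force: [4.4, -1.9, 4.3]
opening: 0.0099
grasp_force: 12.0
```

Call:
{"method": "send_rows", "body": {"plan": [[[0,0,0,0,0,10],[0,0,0,0,0,10],[0,0,0,0,0,10],[0,0,0,0,0,10],[0,0,0,0,0,10]]]}}

```text
t: 48.58
eef_pos: [0.4007, 0.2776, 0.0247]
orientation: [[-0.992, 0.124, 0.002], [0.124, 0.992, -0.0], [-0.002, 0.0, -1.0]]
wrist_force: [3.5, -3.7, 5.5]
opening: 0.0101
grasp_force: 12.0
```

Call:
{"method": "send_rows", "body": {"plan": [[[0,0,0,0,0,10],[0,0,0,0,0,10],[0,0,0,0,0,0],[0,0,0,0,0,0],[0,0,0,0,0,0]]]}}

```text
t: 49.2
eef_pos: [0.4006, 0.2773, 0.0247]
orientation: [[-0.892, 0.452, 0.002], [0.452, 0.892, -0.0], [-0.002, 0.001, -1.0]]
wrist_force: [4.1, -3.7, 5.7]
opening: 0.0099
grasp_force: 12.0
```

Call:
{"method": "send_rows", "body": {"plan": [[[0,0,0,0,0,0],[0,0,0,0,0,0],[0,0,-2,0,0,0],[0,0,-4,0,0,0],[0,0,-5,0,0,0]]], "hand": 3}}

```text
t: 49.82
eef_pos: [0.3974, 0.2777, 0.1336]
orientation: [[-0.893, 0.45, -0.003], [0.45, 0.893, -0.002], [0.002, -0.003, -1.0]]
wrist_force: [0.7, 0.8, 0.3]
opening: 0.0297
grasp_force: 0.0
```

Call:
{"method": "send_rows", "body": {"plan": [[[0,0,-3,0,0,0],[0,0,-2,0,0,0],[0,0,0,0,0,0],[0,0,0,0,0,0],[0,0,0,0,0,0]]]}}

```text
t: 50.45
eef_pos: [0.3983, 0.2777, 0.1824]
orientation: [[-0.893, 0.45, -0.002], [0.45, 0.893, -0.002], [0.001, -0.002, -1.0]]
wrist_force: [-1.3, -0.3, -0.0]
opening: 0.03
grasp_force: 0.0
```

```bash
python3 - <<'E'
from h import *
d=grab('wrist');cv2.imwrite('pics/wy2.png',d['img'][0:300,120:520])
delta(.381,-.2723,.15,65)
E
```

```text
t 50.50 TCP [398.5 277.7 182.6] toolx yaw 153.2 j7 25 open 30.2 grip 0.0 | shift cm [-23.22 -49.88   3.35] turn z 88.2 or -91.8
```

View pics/wy2.png

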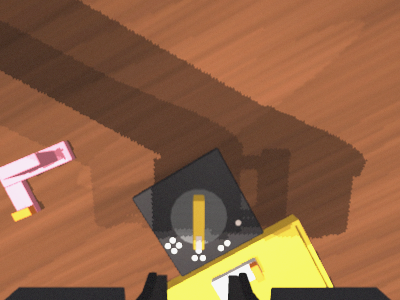

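The yellow pointer's white end (198,245) is on the three-dot group (198,255). Now the blue dial, going round through x = 0.5.

Call:
{"method": "send_rows", "body": {"plan": [[[-4.32,-4.04,0,0,0,0],[-4.32,-4.04,0,0,0,0],[-4.32,-4.04,0,0,0,0],[-4.32,-4.04,0,0,0,0],[-4.32,-4.04,0,0,0,0]]], "hand": 4}}

```text
t: 51.12
eef_pos: [0.5011, -0.0013, 0.1834]
orientation: [[-0.893, 0.45, -0.0], [0.45, 0.893, 0.0], [0.0, 0.0, -1.0]]
wrist_force: [1.0, 0.6, -0.0]
opening: 0.04
grasp_force: 0.0
```

Call:
{"method": "send_rows", "body": {"plan": [[[-0.33,-5.94,0,0,0,0],[-0.33,-5.94,0,0,0,0],[-0.33,-5.94,0,0,0,0],[-0.33,-5.94,0,0,0,0],[-0.33,-5.94,0,0,0,0]]]}}

```text
t: 51.75
eef_pos: [0.3807, -0.2735, 0.1834]
orientation: [[-0.893, 0.45, 0.0], [0.45, 0.893, 0.001], [-0.0, 0.001, -1.0]]
wrist_force: [1.1, -0.8, -0.0]
opening: 0.04
grasp_force: 0.0
```

Call:
{"method": "send_rows", "body": {"plan": [[[0,0,0.5,0,0,10.5],[0,0,0.5,0,0,10.5],[0,0,0.5,0,0,10.5],[0,0,0.5,0,0,10.5],[0,0,0.5,0,0,10.5]]]}}

```text
t: 52.38
eef_pos: [0.3815, -0.2719, 0.158]
orientation: [[-0.18, 0.984, -0.001], [0.984, 0.18, 0.0], [0.0, -0.001, -1.0]]
wrist_force: [-0.3, -0.2, 0.4]
opening: 0.0401
grasp_force: 0.0
```

Call:
{"method": "send_rows", "body": {"plan": [[[0,0,0.5,0,0,10.5],[0,0,0.5,0,0,10.5],[0,0,0.5,0,0,10.5],[0,0,0,0,0,3],[0,0,0,0,0,0]]]}}

```text
t: 53.0
eef_pos: [0.3815, -0.272, 0.1433]
orientation: [[0.403, 0.915, -0.001], [0.915, -0.403, 0.0], [-0.0, -0.001, -1.0]]
wrist_force: [-0.1, -0.2, -0.2]
opening: 0.04
grasp_force: 0.0
```

```bash
python3 - <<'E'
from h import *
delta(.381,-.2723,.14,66)
d=grab('wrist')
cv2.imwrite('pics/wb.png',d['img'][0:400])
print('axis z.047',proj(d,[[.381,-.2723,.047],[.381,-.2723,.017]]))
E
```

```text
t 53.00 TCP [ 381.5 -272.   143.3] toolx yaw 66.2 j7 7 open 40.0 grip 0.0 | shift cm [-0.05 -0.03  0.33] turn z 0.2 or -179.8
axis z.047 [[318.58041593 236.45441889]
 [318.46572429 226.13941343]]
```

View pics/wb.png

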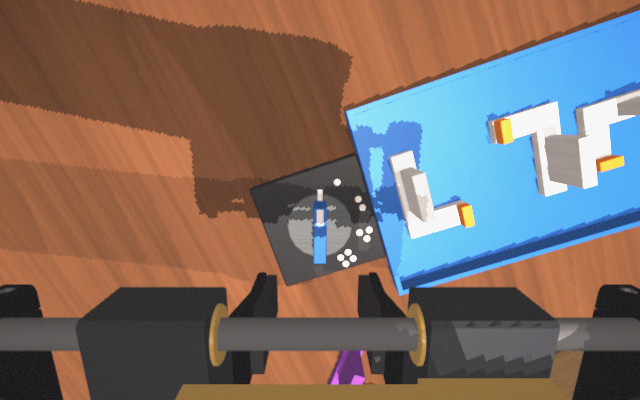

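The blue bar is vertical at u=320 (rows 190-263), with its white end at the top: yaw 66 deg. Three dots are at (364,235). Grip and turn 102 deg clockwise.

Call:
{"method": "send_rows", "body": {"plan": [[[-0.05,0.05,3,0,0,0],[0,0,3,0,0,0],[0,0,3,0,0,0],[0,0,2,0,0,0],[0,0,1,0,0,0]]]}}

```text
t: 53.68
eef_pos: [0.3814, -0.2724, 0.0227]
orientation: [[0.403, 0.915, -0.002], [0.915, -0.403, 0.0], [-0.0, -0.002, -1.0]]
wrist_force: [-0.1, -0.8, 1.1]
opening: 0.0397
grasp_force: 0.0
```

Call:
{"method": "send_rows", "body": {"plan": [[[0,0,0,0,0,0],[0,0,0,0,0,0],[0,0,0,0,0,0],[0,0,0,0,0,0],[0,0,0,0,0,0]]], "hand": 0, "newtons": 12}}

```text
t: 54.3
eef_pos: [0.3829, -0.273, 0.0244]
orientation: [[0.403, 0.915, 0.002], [0.915, -0.403, -0.0], [0.0, 0.002, -1.0]]
wrist_force: [0.6, -0.3, 2.1]
opening: 0.0105
grasp_force: 12.0
```

```bash
python3 - <<'E'
from h import *
delta(.381,-.2723,.023,-35.6); print(bot.sense()['wrist_force'])
E
```

```text
t 54.30 TCP [ 382.9 -273.    24.4] toolx yaw 66.2 j7 18 open 10.5 grip 12.0 | shift cm [-0.01 -0.2   0.13] turn z -78.2 or 101.8
[ 0.58522538 -0.26125502  2.05558227]
```

Call:
{"method": "send_rows", "body": {"plan": [[[0,0,0,0,0,10.2],[0,0,0,0,0,10.2],[0,0,0,0,0,10.2],[0,0,0,0,0,10.2],[0,0,0,0,0,10.2]]]}}

```text
t: 54.92
eef_pos: [0.3825, -0.2725, 0.0243]
orientation: [[0.966, 0.257, 0.0], [0.257, -0.966, 0.001], [0.001, -0.001, -1.0]]
wrist_force: [-1.3, 2.1, 5.2]
opening: 0.01
grasp_force: 12.0
```

Call:
{"method": "send_rows", "body": {"plan": [[[0,0,0,0,0,10.2],[0,0,0,0,0,10.2],[0,0,0,0,0,10.2],[0,0,0,0,0,10.2],[0,0,0,0,0,10]]]}}

```text
t: 55.55
eef_pos: [0.3826, -0.2719, 0.0243]
orientation: [[0.81, -0.586, 0.0], [-0.586, -0.81, 0.002], [-0.001, -0.002, -1.0]]
wrist_force: [-1.1, 3.6, 8.2]
opening: 0.0097
grasp_force: 12.0
```

Call:
{"method": "send_rows", "body": {"plan": [[[0,0,0,0,0,0],[0,0,0,0,0,0],[0,0,0,0,0,0],[0,0,0,0,0,0],[0,0,0,0,0,0]]]}}

```text
t: 56.18
eef_pos: [0.3826, -0.2719, 0.0243]
orientation: [[0.814, -0.582, 0.0], [-0.582, -0.814, 0.002], [-0.001, -0.002, -1.0]]
wrist_force: [-0.9, 3.1, 7.9]
opening: 0.01
grasp_force: 12.0
```

Call:
{"method": "send_rows", "body": {"plan": [[[0,0,0,0,0,0],[0,0,0,0,0,0],[0,0,-2,0,0,0],[0,0,-4,0,0,0],[0,0,-5,0,0,0]]], "hand": 3}}

```text
t: 56.8
eef_pos: [0.3811, -0.2728, 0.1341]
orientation: [[0.813, -0.583, -0.003], [-0.583, -0.813, -0.001], [-0.002, 0.003, -1.0]]
wrist_force: [1.5, 1.8, 1.2]
opening: 0.0298
grasp_force: 0.0
```

Call:
{"method": "send_rows", "body": {"plan": [[[0,0,-3,0,0,0],[0,0,-2,0,0,0],[0,0,0,0,0,0],[0,0,0,0,0,0],[0,0,0,0,0,0]]]}}

```text
t: 57.42
eef_pos: [0.3813, -0.2726, 0.1827]
orientation: [[0.813, -0.582, -0.002], [-0.582, -0.813, -0.0], [-0.002, 0.001, -1.0]]
wrist_force: [0.4, 0.7, -0.9]
opening: 0.0303
grasp_force: 0.0
```

```bash
python3 - <<'E'
from h import *
delta(.5,-.03,.22)
E
```

```text
t 57.42 TCP [ 381.3 -272.6  182.7] toolx yaw -35.6 j7 -102 open 30.3 grip 0.0 | shift cm [ -4.48 -26.63  -3.76]
```

Retract to the middle and check everything from above.

Call:
{"method": "send_rows", "body": {"plan": [[[-0.9,-5.32,-0.7,0,0,0],[-0.9,-5.32,-0.7,0,0,0],[-0.9,-5.33,-0.7,0,0,0],[-0.9,-5.33,-0.7,0,0,0],[-0.9,-5.33,-0.7,0,0,0]]]}}

```text
t: 58.05
eef_pos: [0.5007, -0.0286, 0.218]
orientation: [[0.813, -0.582, -0.001], [-0.582, -0.813, -0.001], [-0.001, 0.001, -1.0]]
wrist_force: [1.0, -0.5, -0.1]
opening: 0.0298
grasp_force: 0.0
```

```bash
python3 - <<'E'
from h import *
d=grab('top')
show(rests(d,(360,160,465,300))); show(rests(d,(135,155,222,280)))
L=cv2.resize(d['img'][155:335,130:230],None,fx=3.3,fy=3.3,interpolation=cv2.INTER_CUBIC);R=cv2.resize(d['img'][155:335,365:465],None,fx=3.3,fy=3.3,interpolation=cv2.INTER_CUBIC)
cv2.imwrite('pics/t6.png',np.hstack([L,R]))
E
```

```text
L xy mm [ 647.4 -283. ] yaw 173.4 iou 0.8 other 0.53 uv [414. 206.]
L xy mm [ 576.  -297.1] yaw 83.3 iou 0.78 other 0.55 uv [412. 231.]
L xy mm [ 462.4 -275.2] yaw 264.1 iou 0.8 other 0.51 uv [415. 273.]
R xy mm [681.  320.2] yaw 195.3 iou 0.76 other 0.58 uv [165. 187.]
R xy mm [574.5 306.8] yaw 10.0 iou 0.75 other 0.59 uv [171. 220.]
R xy mm [507.2 270.7] yaw 181.1 iou 0.83 other 0.57 uv [180. 258.]
```

View pics/t6.png

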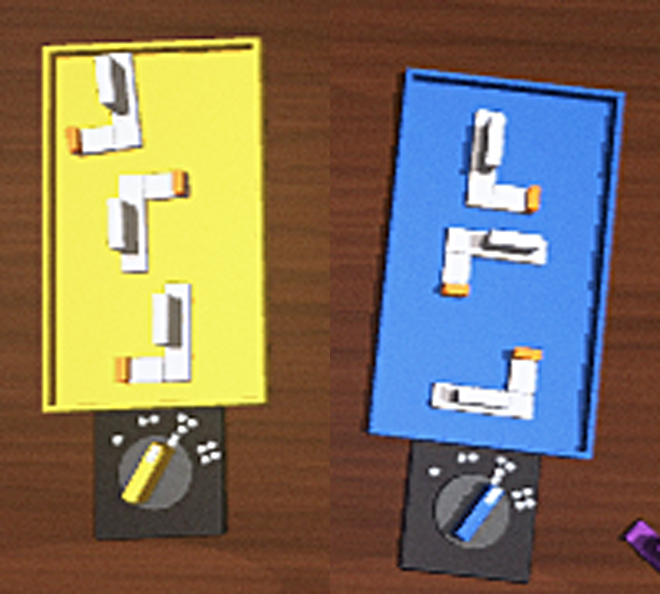

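Both pointers sit on their three-dot groups, at crop (186,422) and (505,465). All six rests are flat in the right trays, so I hand it in.

```bash
python3 -c "
from rig import bot
print(bot.close_job())"
```

```text
the job is handed in; nothing more can be done
None
```

I handed the job in: the three left-hand rests are in the blue tray, the three right-hand rests are in the yellow tray, and both dials are turned to three dots; the last pictures show every rest flat, but the hand-in gave no verdict.

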